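# Refit the retaining ring, blade and spinner of a cleaned desk fan

## Task

The desk fan has been taken apart for cleaning; put it back together on its tilted motor shaft: push the retaining ring down over the motor nose until it snaps home on the guard, then slip on the blade and turn it until it drops fully onto the drive pin, then push the spinner cap on until it snaps home against the hub. Leave the other things on the desk where they are.

Things in the scene. Friction and masses are not known exactly. Their poses are not given: they have to be found in the camera images.
- fan: White desk fan: round foot (160 mm) and U-shaped fork that carry the motor head. Origin under the foot's centre. The head is tilted in the fork so that the motor shaft leans 24 to 36 degrees from vertical, to the robot's left (+y) and a little towards the robot; the tilt is stiff and does not give in normal work. Fixed to the desk
- ring_seat (a point): Centre of the flat guard plate (80 mm across) in the middle of the dished rear wire guard (210 mm across, rim 15 mm ahead of the plate). z points out along the shaft; s below is the distance from here along it. Home of the retaining ring's underside centre
- nose_top (a point): Centre of the end of the motor nose, at s = 24 mm: a round boss on the guard plate, 40 mm in diameter, top edge bevelled 3 mm, with three sprung snap tabs round it at s = 12.6 mm that stand out 2.5 mm and yield inwards. z out along the shaft
- drive_pin (a point): Centre of the steel drive pin that crosses the shaft square at s = 35.5 mm: 5 mm thick, 33 mm long, top at s = 38 mm. The motor shaft turns stiffly (0.06 N m) and stands at any angle: the pin's direction is NOT among the readings (this frame belongs to the motor head), though it shows in the pictures. z out along the shaft
- blade_seat (a point): Point on the shaft's axis at s = 30 mm: home of the underside centre of the blade's hub. The shaft is 12 mm in diameter up to s = 59 mm. z out along the shaft
- spinner_seat (a point): Point on the shaft's axis at s = 60 mm: home of the spinner's underside centre, at the hub's top face. From s = 59 mm on the shaft is 9 mm in diameter, with three small sprung tabs at s = 67.6 mm that stand out 2.3 mm and yield inwards. z out along the shaft
- shaft_tip (a point): The shaft's free end, at s = 76 mm, tapered to 4 mm diameter over the last 5 mm; z out along the shaft
- retaining_ring: Grey ribbed ring: 60 mm outside, 28 mm high, bore 42 mm in the lowest 9 mm, 48 mm above. It passes freely over the shaft and goes over the motor nose; it must be pushed past the snap tabs (about 5 to 15 N along the shaft) to sit on the guard plate: its weight alone does not do it. Lies right way up. Origin: centre of the underside, z up
- blade: Grey fan wheel, five blades, 175 mm across; hub 46 mm in diameter, 30 mm high, standing 15 mm clear above the blades (blade tops at 15 mm); bore 15 mm. Its underside has two crossed slots (along its x and y, 11 mm wide, 8 mm deep) for the drive pin: out of line by over 12 degrees it rests on the pin 8 mm short; in line it drops. Lies right way up. Origin: centre of the hub's underside, z up
- spinner: Grey hub cap: 40 mm in diameter, 28 mm high, domed above 21 mm; blind bore from below 18 mm deep, 11 mm wide in the lowest 5 mm, 17 mm above. Goes on the shaft's end and must be pushed past its tabs (about 5 to 15 N along the shaft) to sit on the blade's hub. Lies right way up. Origin: centre of the underside, z up
- mug: Bystander: white mug, 80 mm across. Origin on its underside
- mouse: Bystander: black computer mouse, 105 mm. Origin on its underside
- screwdriver: Bystander: screwdriver, 200 mm, black handle. Origin on its underside
- tape_roll: Bystander: roll of parcel tape, a plain ring 90 mm across and 48 mm high, bore 76 mm (does not belong to the fan). Origin on its underside
- phone: Bystander: black phone, 150 mm, lying flat. Origin on its underside
- dust_brush: Bystander: dusting brush, 190 mm, lying on the robot's side of the fan. Origin on its underside
Mind the look-alikes: they are no part of the job. Leave any green look-alike of the blade alone.

How it is judged:
By the outcome, as a careful person would: the job done as asked, in the order asked, and still so for the second after the job is handed in, with the robot touching nothing.
It also fails if it takes over 72 s, if anything falls off the work surface, if the arm or the gripper's body presses on something with over 40 N, if the wrist force passes 120 N, or if a joint passes its speed limit or range.

## Robot

A 6-joint arm with a two-finger parallel gripper is mounted at the origin on the work surface. World frame = base frame: x ahead of the robot, y to its left, z up, the work surface at z = 0. Lengths are in m, angles in degrees, forces in N, time in s.
With the tool pointing down it reaches from about 0.275 to 0.725 m from the base axis. Payload 15.9 kg.
Tool frame: the origin (TCP) lies on the centre line of the jaws, within the pads' length; the fingertips stand 14 mm ahead of it and the grasp point (between the pads) lies 5 mm behind it; z points along the fingers, y is the line along which they close (so a half turn about z gives the same grasp; the last joint's range is limited). The gripper opens to 85 mm and grips with 20 to 120 N. Pads are 22 mm wide; open, the fingers measure 114 mm over their backs; the gripper's body (76 mm by 85 mm) begins 54 mm behind the grasp point. The pads swing forward as they close: fully open they stand 13 mm farther back than shut.
Start: joints at [-70.989, 12.198, -1.971, 75.831, 0, 90], TCP at [0.163, -0.473, 0.245] pointing down, gripper open.
Joint ranges: [-170.91, 170.91], [-42.67, 98.43], [-65.05, 77.54], [-120.47, 116.71], [-90, 82.35], [-180, 180]. Speed limits (degrees/s): [108.29, 108.29, 136.94, 147.25, 180, 180].

## Interface

Orientations are given as a 3x3 rotation matrix whose columns are the frame's x, y, z axes.
In Python, from cell import * gives the robot as it stands.
- The arm moves only by the tool jog_arm, never from a script. Its argument "targets" is a list of rows, each an object with "offset": the shift along the world's x, y, z normalised to -1 to 1, where 1 is 0.2 m, a list of three; "roll": the turn about the world's z normalised to -1 to 1, where 1 is pi rad. A call has 1 to 20 rows; each row is the pose to reach, as a shift and turn from the pose commanded when the call began, turning the shorter way round; what a row does not reach only later rows make up. A row lasts 1/12 s, in which the tool goes at most 41.7 mm and 7.16 degrees, less where a joint would pass 70% of its speed; a pose out of reach is approached as far as the arm can. A call with a number of a shift or a turn outside -1 to 1 is refused whole. A call with a gripper value outside its range is refused whole. "fingers" is the finger opening in mm, from 0 to 85.4, set as the call begins (left out, the last holds). The fingers move at their own pace and stop on an object; the grip force is fixed at half the most. Time passes only in rows, so rows that repeat a pose let the fingers close. It gives the time, the measured TCP pose, the force, the opening and the grip force at its end, in the units of the state.
- state(): the state, without advancing time (a new reading comes with each control period).
- get_image(name): name is "scene" or "side" or "wrist"; returns the picture (480x640x3 uint8, blue, green, red); there is no depth.
- camera_model(name): a dict with "intrinsics" (3x3 intrinsics, pixels), "rvec" (rotation vector, rad) and "tvec" (3), from world to camera coordinates, as OpenCV has them. Camera axes: x right, y down, z forward; pixel columns grow to the right and rows downward; lengths in m; the calibration is good to about 2 mm. A picture is of the moment at which its call begins: read the wrist's pose just before it. camera_model takes no time and is no camera call; for the wrist camera it gives the pose at the moment of the call.
- close_job(): hands the job in; it is judged then, once.
The state is a dict: "time_s": time; "joints": joint angles; "joint_velocities": joint speeds; "joint_torque": joint torques, N m; "ee_pos": TCP position; "tcp_rot": TCP orientation; "wrist_force": force on the tool from outside, world axes, zero at the start; "torque": the same for the moment, N m; "grip_width": finger opening in m; "finger_force": force on a finger pad.
Only numpy, scipy, OpenCV 4.12 (cv2) and the standard library are available. Lean on these libraries where they do the work, as an engineer would, in place of code of your own. Each camera call takes 0.05 s, during which the arm holds its last target. There are 200 camera calls.

## Working session

There is one attempt and no reset: what is moved stays moved. The work goes in short steps, Python scripts to look and compute and a tool call to move; the robot and the scene stay as the last step left them, time stands still between calls to the robot, and variables do not carry over. Pictures are saved under pics/ and viewed, at most 10 in all, crops included, and the job is handed in when it is done.

Besides the shell and the picture viewer there is one more tool, called after "Request:" by a JSON object that holds its "api" and its "payload", one argument or row to a line. jog_arm: Moves the arm, as the interface text tells. Scaled input: -1 to 1 covers 0.2 m each way for a shift and pi rad each way for a turn. Its arguments: {"type":"object","properties":{"targets":{"type":"array"},"fingers":{"type":"number"}},"required":["targets"]}

```bash
mkdir -p pics; ls
python3 - <<'E'
from cell import *
import cv2
for n in ["scene","side","wrist"]:
    im=get_image(n); cv2.imwrite(f"pics/{n}0.png",im)
    c=camera_model(n); R=cv2.Rodrigues(c["rvec"])[0]; print(n,c["intrinsics"].tolist(),(-R.T@c["tvec"].reshape(3)).round(3),R[2].round(3))
s=state();print(s)
E
```

```text
pics
scene [[568.4692481156762, 0.0, 314.08198971565326], [0.0, 568.4692481156762, 242.54885804114843], [0.0, 0.0, 1.0]] [1.549 0.604 1.023] [-0.666 -0.431 -0.609]
side [[509.2039933441651, 0.0, 323.19911949597144], [0.0, 509.2039933441651, 246.76558536346454], [0.0, 0.0, 1.0]] [ 0.403 -0.892  1.06 ] [ 0.14   0.698 -0.702]
wrist [[375.28406675311953, 0.0, 316.2309237521111], [0.0, 375.28406675311953, 236.94027480636532], [0.0, 0.0, 1.0]] [ 0.232 -0.448  0.373] [-0.27  -0.092 -0.958]
{'time_s': 0.15, 'joints': array([-7.09906744e+01,  1.22191244e+01, -1.99835295e+00,  7.58310757e+01,
       -1.38431428e-03,  8.99999422e+01]), 'joint_velocities': array([-0.00413164, -0.05800392,  0.10136357,  0.07303921,  0.0497445 ,
       -0.03960872]), 'joint_torque': array([-2.90440563e-03, -6.86407042e+01,  4.87248552e+01,  1.31341760e-02,
       -5.64348022e-05, -2.74977413e-05]), 'ee_pos': array([ 0.16277563, -0.4725073 ,  0.24493416]), 'tcp_rot': array([[ 9.45465237e-01,  3.25722883e-01, -2.98863489e-04],
       [ 3.25723019e-01, -9.45464904e-01,  7.93327627e-04],
       [-2.41599781e-05, -8.47410411e-04, -9.99999641e-01]]), 'wrist_force': array([ 0.24128689, -0.24821312,  0.70118274]), 'torque': array([ 0.05458025,  0.00981465, -0.01166323]), 'finger_force': 0.0, 'grip_width': 0.08573222697530027}
```

View pics/scene0.png

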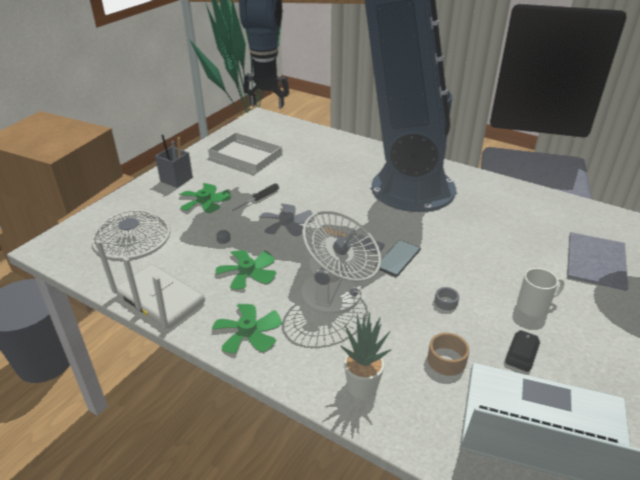

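View pics/side0.png

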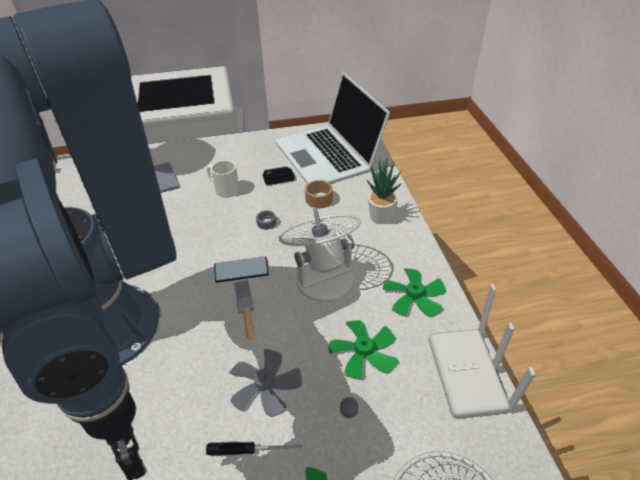

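```bash
cat > h.py <<'E'
import numpy as np, cv2
from cell import *
def cam(n):
    c=camera_model(n); R=cv2.Rodrigues(np.array(c["rvec"]))[0]; t=np.array(c["tvec"]).reshape(3)
    return np.array(c["intrinsics"]),R,t
def ray(C,uv):
    K,R,t=C; d=R.T@np.linalg.solve(K,[uv[0],uv[1],1.]); return -R.T@t,d/np.linalg.norm(d)
def plane(C,uv,z):
    o,d=ray(C,uv); return o+d*(z-o[2])/d[2]
def tri(obs):
    A=np.zeros((3,3));b=np.zeros(3);L=[]
    for C,uv in obs:
        o,d=ray(C,uv);P=np.eye(3)-np.outer(d,d);A+=P;b+=P@o;L.append((o,P))
    x=np.linalg.solve(A,b); return x,max(np.linalg.norm(P@(x-o)) for o,P in L)
def proj(C,X):
    K,R,t=C; p=K@(R@np.array(X)+t); return p[:2]/p[2]
def tile(im,x,y,w,h,W=400,H=300):
    return cv2.resize(im[y:y+h,x:x+w],(W,H),interpolation=cv2.INTER_CUBIC)
E
python3 - <<'E'
from h import *
sc=cv2.imread("pics/scene0.png");sd=cv2.imread("pics/side0.png")
m=np.vstack([np.hstack([tile(sd,270,190,120,90),tile(sc,280,200,120,90)]),np.hstack([tile(sd,220,340,160,120),tile(sc,210,190,120,90)])])
cv2.imwrite("pics/m1.png",m)
S,D=cam("scene"),cam("side")
for n,a,b,z in [("ring",(447,297),(266,218),.028),("blade",(288,217),(265,380),.02),("spin",(223,237),(349,407),.014),("foot",(330,290),(325,285),0.01)]:
    print(n,tri([(S,a),(D,b)]),plane(S,a,z),plane(D,b,z))
E
```

```text
ring (array([0.46405303, 0.30778381, 0.01846896]), np.float64(0.0007230846050736612)) [0.47344863 0.31084913 0.028     ] [0.46394242 0.29597181 0.028     ]
blade (array([ 0.3852091 , -0.2482979 ,  0.01431219]), np.float64(0.004689471720762488)) [ 0.3863934  -0.24223372  0.02      ] [ 0.38874812 -0.25552416  0.02      ]
spin (array([ 0.56230921, -0.35634848,  0.0093536 ]), np.float64(0.0005833969601212033)) [ 0.56627398 -0.35170043  0.014     ] [ 0.56204082 -0.35912338  0.014     ]
foot (array([ 0.58489391,  0.02387256, -0.00493161]), np.float64(0.006038882278692118)) [0.59249376 0.03450952 0.01      ] [0.58631882 0.00572843 0.01      ]
```

View pics/m1.png

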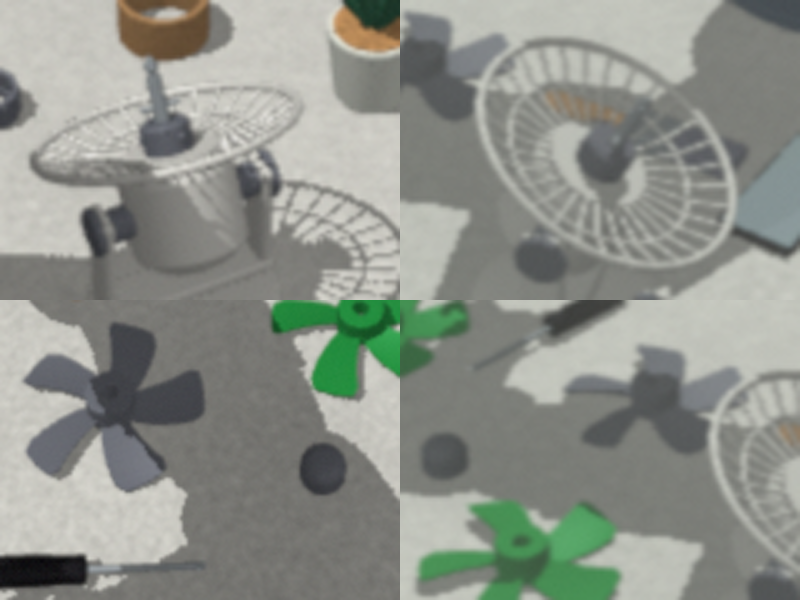

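Run:
```python
from h import *
S,D=cam("scene"),cam("side")
tip,e=tri([(S,(352,231.5)),(D,(315,208.3))]); nb,e2=tri([(S,(341,242)),(D,(320,226.5))])
print("tip",tip,e,"nose top",nb,e2, np.linalg.norm(tip-nb)); d=tip-nb;d/=np.linalg.norm(d);print(d,np.degrees(np.arccos(d[2])))
# rim extremes as conics -> check using projection of a circle at s=15
u=np.cross(d,[1,0,0]);u/=np.linalg.norm(u);v=np.cross(d,u);c=tip-.061*d
P=[c+.105*(u*np.cos(a)+v*np.sin(a)) for a in np.linspace(0,2*np.pi,60)]
for C,n,o in((S,"scene",(280,200)),(D,"side",(270,190))):
    q=np.array([proj(C,p) for p in P]);print(n,[( (q[f(q[:,k]),:]-o)/.3).round(0).tolist() for k in(0,1) for f in(np.argmin,np.argmax)])
```

```text
tip [0.58084665 0.0876016  0.21603158] 0.0010921229077341004 nose top [0.58683069 0.06071564 0.17665112] 0.00012623064717162566 0.04805708766253139
[-0.1245195   0.55945872  0.81945155] 34.970070908831666
scene [[72.0, 99.0], [308.0, 202.0], [136.0, 32.0], [237.0, 274.0]]
side [[40.0, 173.0], [303.0, 106.0], [278.0, 98.0], [68.0, 181.0]]
```

View pics/wrist0.png

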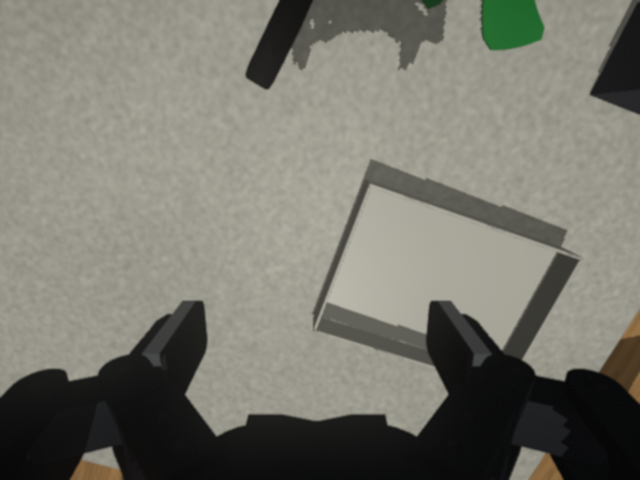

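Request:
{"api": "jog_arm", "payload": {
  "targets": [
    {"offset": [1, 1, 0.6], "roll": 0.46},
    {"offset": [1, 1, 0.6], "roll": 0.46},
    {"offset": [1, 1, 0.6], "roll": 0.46},
    {"offset": [1, 1, 0.6], "roll": 0.46},
    {"offset": [1, 1, 0.6], "roll": 0.46},
    {"offset": [1, 1, 0.6], "roll": 0.46},
    {"offset": [1, 1, 0.6], "roll": 0.46},
    {"offset": [1, 1, 0.6], "roll": 0.46},
    {"offset": [1, 1, 0.6], "roll": 0.46},
    {"offset": [1, 1, 0.6], "roll": 0.46},
    {"offset": [1, 1, 0.6], "roll": 0.46},
    {"offset": [1, 1, 0.6], "roll": 0.46}
  ]
}}

```text
time_s: 1.15
ee_pos: [0.363, -0.2725, 0.3651]
tcp_rot: [[-0.212, 0.977, -0.0], [0.977, 0.212, 0.0], [0.0, -0.0, -1.0]]
wrist_force: [0.1, 0.2, 1.6]
grip_width: 0.0854
finger_force: 0.0
```

Request:
{"api": "jog_arm", "payload": {
  "targets": [
    {"offset": [1, 1, 0], "roll": 0},
    {"offset": [1, 1, 0], "roll": 0},
    {"offset": [1, 1, 0], "roll": 0},
    {"offset": [1, 1, 0], "roll": 0},
    {"offset": [1, 1, 0], "roll": 0},
    {"offset": [1, 1, 0], "roll": 0},
    {"offset": [1, 1, 0], "roll": 0},
    {"offset": [1, 1, 0], "roll": 0},
    {"offset": [1, 1, 0], "roll": 0},
    {"offset": [1, 1, 0], "roll": 0}
  ]
}}

```text
time_s: 1.98
ee_pos: [0.5626, -0.0729, 0.365]
tcp_rot: [[-0.205, 0.979, -0.001], [0.979, 0.205, -0.0], [0.0, -0.001, -1.0]]
wrist_force: [-0.7, -0.3, 0.4]
grip_width: 0.0853
finger_force: 0.0
```

```bash
cat > snap.py <<'E'
import sys,pickle
from h import *
n=sys.argv[1]; C=cam("wrist"); im=get_image("wrist"); cv2.imwrite(f"pics/{n}.png",im); pickle.dump(C,open(f"{n}.pkl","wb"))
s=state(); print(s["time_s"],s["ee_pos"].round(4),np.degrees(np.arctan2(s["tcp_rot"][1,0],s["tcp_rot"][0,0])).round(2),s["joints"].round(1),s["wrist_force"].round(1))
E
python3 snap.py w1
```

```text
2.0333 [ 0.5624 -0.0733  0.3654] 101.78 [-7.4 22.4 29.4 97.  -0.  70.8] [-0.5 -0.4 -0.1]
```

Request:
{"api": "jog_arm", "payload": {
  "targets": [
    {"offset": [0, 0.8, 0], "roll": 0},
    {"offset": [0, 0.8, 0], "roll": 0},
    {"offset": [0, 0.8, 0], "roll": 0},
    {"offset": [0, 0.8, 0], "roll": 0},
    {"offset": [0, 0.8, 0], "roll": 0},
    {"offset": [0, 0.8, 0], "roll": 0}
  ]
}}

```text
time_s: 2.53
ee_pos: [0.5623, 0.0878, 0.3657]
tcp_rot: [[-0.206, 0.979, 0.001], [0.979, 0.206, -0.0], [-0.0, 0.001, -1.0]]
wrist_force: [-0.7, -1.0, 0.1]
grip_width: 0.0856
finger_force: 0.0
```

```bash
python3 snap.py w2; python3 -c "
from h import *
a=cv2.imread('pics/w1.png');b=cv2.imread('pics/w2.png')
cv2.imwrite('pics/m2.png',np.vstack([np.hstack([cv2.resize(a,(400,300)),cv2.resize(b,(400,300))])]))"
```

```text
2.5833 [0.5625 0.0867 0.3658] 101.81 [ 8.8 22.7 29.9 97.2 -0.  87. ] [-0.4 -1.1  0.7]
```

View pics/m2.png

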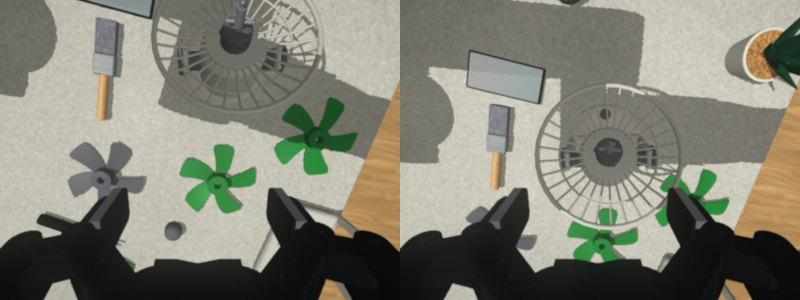

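```bash
python3 -c "
from h import *
a=cv2.imread('pics/w1.png');b=cv2.imread('pics/w2.png')
cv2.imwrite('pics/m3.png',np.vstack([tile(a,320,0,120,45,800,300),np.hstack([tile(b,205,122,256,192),tile(b,300,210,80,60)])]))"
```

```text
(no output)
```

View pics/m3.png

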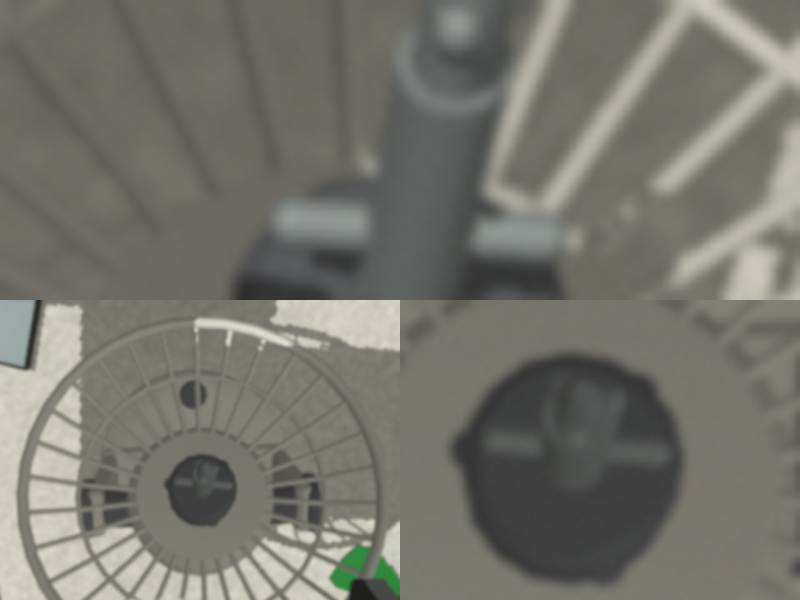

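Run:
```python
from h import *
import pickle
S,D=cam("scene"),cam("side");A,B=[pickle.load(open(f"w{i}.pkl","rb")) for i in(1,2)]
t=tri([(A,(388.2,4.2)),(B,(341,228)),(S,(352,231.5)),(D,(315,208.3))]);print("tip",t)
print("tipAB",tri([(A,(388.2,4.2)),(B,(341,228))]))
l=tri([(A,(361,33.3)),(B,(317.4,238))]);r=tri([(A,(404.3,36.8)),(B,(353,241))])
m=(l[0]+r[0])/2;print("pin",l,r,m,np.linalg.norm(l[0]-r[0]))
n=t[0]-m;print(np.linalg.norm(n),n/np.linalg.norm(n),np.degrees(np.arccos(n[2]/np.linalg.norm(n))))
for tt in (t[0],tri([(A,(388.2,4.2)),(B,(341,228))])[0]):
  # axis via plate centre ray in B: find n with plate point at distance .076
  for px,d in(((333,243.6),.076),((334.6,242.4),.052),((333,250),.061)):
    o,dd=ray(B,px); w=o-tt; b=w@dd; c=w@w-d*d; disc=b*b-c; k=-b+np.sqrt(max(disc,0)); p=o+k*dd; n=(tt-p)/d; print(d,n.round(3),np.degrees(np.arccos(n[2])).round(1))
C=tri([(S,(280+.3*206.,200+.3*152)),(D,(270+.3*167.5,190+.3*133)),(B,(333,250))]);print("rimc",C,np.linalg.norm(t[0]-C[0]),(t[0]-C[0])/.061)
```

```text
tip (array([0.58047305, 0.08676036, 0.2147807 ]), np.float64(0.0041819994843038276))
tipAB (array([0.58179334, 0.08632493, 0.20333502]), np.float64(0.0018748193704356058))
pin (array([0.56754902, 0.06912315, 0.18591231]), np.float64(0.00046880345833451287)) (array([0.59851064, 0.07310513, 0.18708045]), np.float64(0.00018894556287224584)) [0.58302983 0.07111414 0.18649638] 0.031238479778838542
0.03242443650881768 [-0.07885336  0.482544    0.87231499] 29.271219503317592
0.076 [-0.081  0.418  0.905] 25.2
0.052 [-0.093  0.453  0.887] 27.5
0.061 [-0.092  0.534  0.84 ] 32.8
0.076 [-0.079  0.452  0.888] 27.3
0.052 [-0.09   0.502  0.86 ] 30.7
0.061 [-0.088  0.578  0.811] 35.8
rimc (array([0.58586639, 0.05880833, 0.16624493]), np.float64(0.003698677837208942)) 0.05626833049632455 [-0.08841534  0.45823003  0.79566834]
```

Request:
{"api": "jog_arm", "payload": {
  "targets": [
    {"offset": [-0.5, 1, -0.8], "roll": 0},
    {"offset": [-0.5, 1, -0.8], "roll": 0},
    {"offset": [-0.5, 1, -0.8], "roll": 0},
    {"offset": [-0.5, 1, -0.8], "roll": 0},
    {"offset": [-0.5, 1, -0.8], "roll": 0},
    {"offset": [-0.5, 1, -0.8], "roll": 0},
    {"offset": [-0.5, 1, -0.8], "roll": 0},
    {"offset": [-0.5, 1, -0.8], "roll": 0}
  ]
}}

```text
time_s: 3.25
ee_pos: [0.4605, 0.2877, 0.2025]
tcp_rot: [[-0.206, 0.979, -0.004], [0.979, 0.206, -0.002], [-0.001, -0.004, -1.0]]
wrist_force: [0.2, 0.3, 0.8]
grip_width: 0.0854
finger_force: 0.0
```

```bash
python3 snap.py w3
cat > dark.py <<'E'
import sys,pickle
from h import *
# dark-grey blobs outside the gripper (rows<300): table-plane centre, size
n,z=sys.argv[1],float(sys.argv[2]); im=cv2.imread(f"pics/{n}.png"); C=pickle.load(open(f"{n}.pkl","rb"))
m=(im.max(2)<int(sys.argv[3]) if len(sys.argv)>3 else im.max(2)<85).astype(np.uint8); m[300:]=0
m=cv2.morphologyEx(m,cv2.MORPH_OPEN,np.ones((3,3)))
for c in cv2.findContours(m,cv2.RETR_EXTERNAL,cv2.CHAIN_APPROX_NONE)[0]:
    if cv2.contourArea(c)>600:
        e=cv2.fitEllipse(cv2.convexHull(c)); print(np.round(e[0],1),np.round(e[1],1),cv2.contourArea(c),cv2.boundingRect(c),plane(C,e[0],z).round(4),"diam",np.round(np.array(e[1])*np.linalg.norm(plane(C,e[0],z)-ray(C,e[0])[0])/375.3,4))
E
python3 dark.py w3 .028
```

```text
3.3 [0.4619 0.2866 0.2042] 101.83 [ 31.8  18.   -0.2  71.9  -0.  110. ] [-0.4 -0.6 -0.5]
[319.  196.6] [59.4 72.3] 1381.5 (289, 160, 62, 71) [0.4591 0.3051 0.028 ] diam [0.0487 0.0593]
```

Run:
```python
from h import *
im=cv2.imread("pics/w3.png"); print(im[150:250:4,262:380:6].max(2))
```

```text
[[211 213 211 215 215 209 211 219 217 219 220 216 214 211 219 208 214 209
  216 213]
 [221 220 215 218 214 216 215 223 213 217 218 205 210 212 214 210 214 213
  214 216]
 [222 213 203 213 184 154 135 163 120  97  83  92 103 164 173 216 215 223
  219 217]
 [136 135 134 133 128 128 132 112  72 103 123 124 123 105 129 147 192 223
  221 219]
 [129 133 134 130 129 132 112  73  78  77  89 105 119 123 104 130 135 210
  213 218]
 [126 136 131 135 133 130  74  77  80 123 137 126 115 119 122 105 133 134
  214 215]
 [129 130 130 131 131 117  76  76 131 130 132 124 129 124 119 120 131 133
  175 214]
 [132 125 126 128 132  81  75 102 134 131 128 126 132 130 121 123 113 132
  134 210]
 [136 131 131 130 132  74  75 132 131 128 129 135 131 133 142 115 116 135
  130 207]
 [134 130 133 129 131  75  73 133 130 126 129 134 131 133 127  98 120 133
  133 200]
 [131 130 131 130 124  74  73 131 131 128 132 128 133 128 123  98 121 130
  134 208]
 [131 132 132 127 125  73  71 131 135 131 131 127 126 122 121  95 121 129
  130 210]
 [130 125 132 127 127  72  70 129 132 129 127 126 127 127 105  86 120 133
  132 
[... 325 characters left out ...]
 129 144
  203 212]
 [127 129 129 125 133 126  73  69  53  60  68  67  58  56 119 113 131 206
  208 208]
 [125 131 129 124 130 129 120  70  68  56  54  54  58  70 114 127 129 206
  204 210]
 [130 129 127 127 126 133 131 118  70  70  70  70  71  74 126 129 126 183
  204 211]
 [124 129 122 126 127 129 131 126 126  98  79  82 108 124 132 126 125 171
  207 208]
 [129 132 124 126 130 124 123 126 128 124 126 126 130 128 132 121 127 155
  209 211]
 [131 129 128 128 125 122 120 125 127 120 132 125 124 124 124 127 129 127
  211 212]
 [127 131 131 131 129 127 125 125 124 125 130 123 129 129 123 126 129 125
  204 212]
 [122 131 126 125 127 130 126 125 122 124 126 125 126 127 127 123 126 126
  180 205]]
```

Run:
```python
from h import *
import pickle
C=pickle.load(open("w3.pkl","rb"));S,D=cam("scene"),cam("side")
print(plane(C,(325,194),.024), tri([(C,(325,194)),(D,(266,218))]),tri([(C,(325,194)),(S,(447,297)),(D,(266,218))]))
# where TCP projects: check of wrist view
print(proj(C,[.4619,.2866,.028]))
```

```text
[0.46368291 0.30749316 0.024     ] (array([0.46422919, 0.30660143, 0.01875755]), np.float64(0.00025555360788459856)) (array([0.4640295 , 0.30725551, 0.01872296]), np.float64(0.0010159060644585017))
[317.65100408 218.82529589]
```

Request:
{"api": "jog_arm", "payload": {
  "targets": [
    {"offset": [0.005, 0.1, -0.3]},
    {"offset": [0.005, 0.1, -0.6]},
    {"offset": [0.005, 0.1, -0.8]},
    {"offset": [0.005, 0.1, -0.88]},
    {"offset": [0.005, 0.1, -0.895]},
    {"offset": [0.005, 0.1, -0.895]}
  ]
}}

```text
$.targets[0]: bad value
```

Request:
{"api": "jog_arm", "payload": {
  "targets": [
    {"offset": [0, 0, 0]},
    {"offset": [0, 0, 0]},
    {"offset": [0, 0, 0]},
    {"offset": [0, 0, 0]},
    {"offset": [0, 0, 0]},
    {"offset": [0, 0, 0]}
  ],
  "fingers": 50
}}

```text
$.targets[0]: bad value
```

Request:
{"api": "jog_arm", "payload": {
  "targets": [
    {"offset": [0.005, 0.1, -0.3], "roll": 0},
    {"offset": [0.005, 0.1, -0.6], "roll": 0},
    {"offset": [0.005, 0.1, -0.8], "roll": 0},
    {"offset": [0.005, 0.1, -0.88], "roll": 0},
    {"offset": [0.005, 0.1, -0.895], "roll": 0},
    {"offset": [0.005, 0.1, -0.895], "roll": 0},
    {"offset": [0.005, 0.1, -0.895], "roll": 0}
  ]
}}

```text
time_s: 3.88
ee_pos: [0.465, 0.3059, 0.0272]
tcp_rot: [[-0.203, 0.979, 0.0], [0.979, 0.203, -0.0], [-0.0, 0.0, -1.0]]
wrist_force: [1.2, 0.0, 0.9]
grip_width: 0.0854
finger_force: 0.0
```

Request:
{"api": "jog_arm", "payload": {
  "targets": [
    {"offset": [0, 0, 0], "roll": 0},
    {"offset": [0, 0, 0], "roll": 0},
    {"offset": [0, 0, 0], "roll": 0},
    {"offset": [0, 0, 0], "roll": 0},
    {"offset": [0, 0, 0], "roll": 0},
    {"offset": [0, 0, 0], "roll": 0}
  ],
  "fingers": 50
}}

```text
time_s: 4.38
ee_pos: [0.4654, 0.3076, 0.0292]
tcp_rot: [[-0.205, 0.979, 0.004], [0.979, 0.205, 0.001], [0.001, 0.004, -1.0]]
wrist_force: [-2.7, -6.9, 23.1]
grip_width: 0.0571
finger_force: 58.7
```

Request:
{"api": "jog_arm", "payload": {
  "targets": [
    {"offset": [0, 0, 0.3], "roll": 0},
    {"offset": [0, 0, 0.6], "roll": 0},
    {"offset": [0, 0, 0.9], "roll": 0},
    {"offset": [0, 0, 1], "roll": 0},
    {"offset": [0, 0, 1], "roll": 0},
    {"offset": [0, 0, 1], "roll": 0}
  ]
}}

```text
time_s: 4.88
ee_pos: [0.4662, 0.3086, 0.2348]
tcp_rot: [[-0.205, 0.979, 0.01], [0.979, 0.205, 0.006], [0.004, 0.011, -1.0]]
wrist_force: [0.2, 1.4, -0.6]
grip_width: 0.0572
finger_force: 64.8
```

```bash
python3 snap.py w4
python3 - <<'E'
from h import *
a=get_image("scene");b=get_image("side");w=cv2.imread("pics/w4.png")
S,D=cam("scene"),cam("side");p=state()["ee_pos"]
u=proj(S,p).astype(int);v=proj(D,p).astype(int);print(u,v)
t=lambda im,u:tile(im,max(0,min(560,u[0]-40)),max(0,u[1]-30),80,60)
cv2.imwrite("pics/m4.png",np.vstack([np.hstack([t(a,u),t(b,v)]),np.hstack([tile(w,160,240,320,240),tile(w,0,0,640,480)])]))
E
```

```text
4.9333 [0.4656 0.3083 0.2313] 101.81 [ 33.5  18.9   4.9  75.5  -0.  111.7] [ 0.5  0.1 -1.2]
[458 231] [259 162]
```

View pics/m4.png

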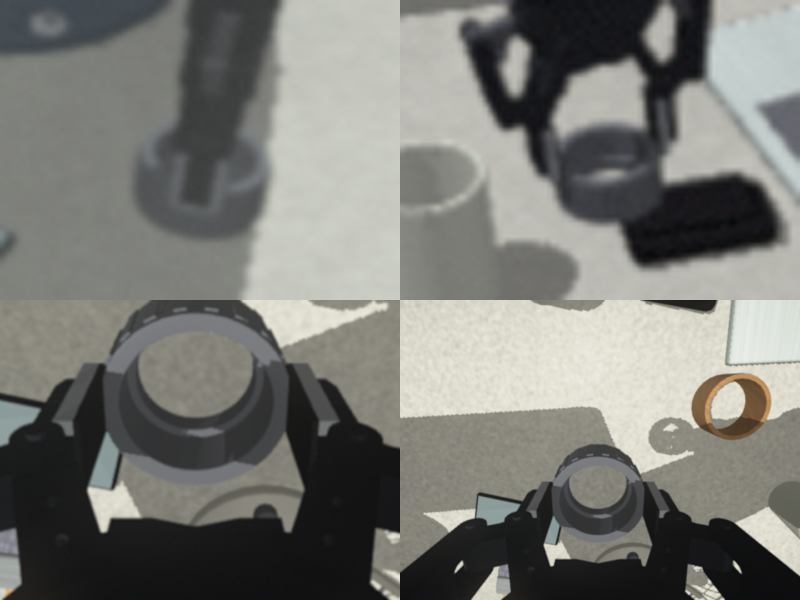

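Request:
{"api": "jog_arm", "payload": {
  "targets": [
    {"offset": [0.57, -1, 0.185], "roll": 0},
    {"offset": [0.57, -1, 0.185], "roll": 0},
    {"offset": [0.57, -1, 0.185], "roll": 0},
    {"offset": [0.57, -1, 0.185], "roll": 0},
    {"offset": [0.57, -1, 0.185], "roll": 0},
    {"offset": [0.57, -1, 0.185], "roll": 0},
    {"offset": [0.57, -1, 0.185], "roll": 0},
    {"offset": [0.57, -1, 0.185], "roll": 0}
  ]
}}

```text
time_s: 5.7
ee_pos: [0.5779, 0.1059, 0.2621]
tcp_rot: [[-0.202, 0.979, -0.002], [0.979, 0.202, -0.0], [0.0, -0.002, -1.0]]
wrist_force: [-0.5, 0.8, -1.9]
grip_width: 0.0569
finger_force: 64.8
```

Request:
{"api": "jog_arm", "payload": {
  "targets": [
    {"offset": [0, -0.045, 0], "roll": 0},
    {"offset": [0.007, -0.09, -0.07], "roll": 0},
    {"offset": [0.014, -0.13, -0.14], "roll": 0},
    {"offset": [0.021, -0.167, -0.21], "roll": 0},
    {"offset": [0.028, -0.204, -0.282], "roll": 0},
    {"offset": [0.028, -0.204, -0.282], "roll": 0}
  ]
}}

```text
time_s: 6.2
ee_pos: [0.5824, 0.0658, 0.2045]
tcp_rot: [[-0.205, 0.979, -0.003], [0.979, 0.205, -0.001], [-0.001, -0.003, -1.0]]
wrist_force: [0.7, -4.4, 0.5]
grip_width: 0.0564
finger_force: 65.0
```

Request:
{"api": "jog_arm", "payload": {
  "targets": [
    {"offset": [0.002, -0.012, -0.022], "roll": 0},
    {"offset": [0.004, -0.024, -0.043], "roll": 0},
    {"offset": [0.004, -0.024, -0.043], "roll": 0}
  ]
}}

```text
time_s: 6.45
ee_pos: [0.5839, 0.0619, 0.1978]
tcp_rot: [[-0.205, 0.979, -0.001], [0.979, 0.205, 0.0], [0.0, -0.0, -1.0]]
wrist_force: [1.4, -0.3, -1.0]
grip_width: 0.0568
finger_force: 64.8
```

```bash
python3 snap.py w5
python3 - <<'E'
from h import *
a=get_image("scene");b=get_image("side");w=cv2.imread("pics/w5.png")
S,D=cam("scene"),cam("side");p=state()["ee_pos"]
u=proj(S,p).astype(int);v=proj(D,p).astype(int)
t=lambda im,u:tile(im,max(0,min(560,u[0]-40)),max(0,u[1]-30),80,60)
cv2.imwrite("pics/m5.png",np.vstack([np.hstack([t(a,u),t(b,v)]),np.hstack([tile(w,160,240,320,240),tile(w,0,0,640,480)])]))
E
```

```text
6.5 [0.5839 0.0621 0.1982] 101.85 [ 6.1 23.3  6.4 73.2  0.  84.2] [ 1.5  0.2 -0.7]
```

View pics/m5.png

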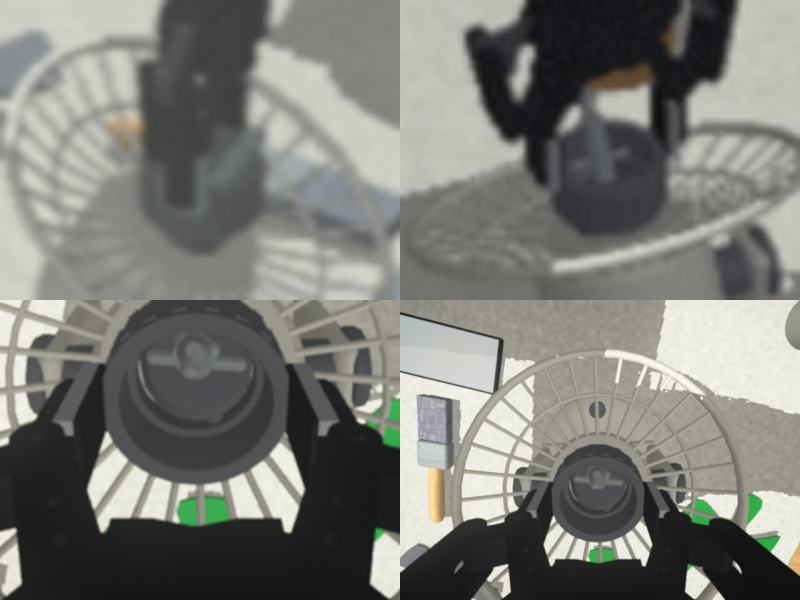

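Request:
{"api": "jog_arm", "payload": {
  "targets": [
    {"offset": [0.002, -0.012, -0.022], "roll": 0},
    {"offset": [0.004, -0.024, -0.043], "roll": 0},
    {"offset": [0.004, -0.024, -0.043], "roll": 0}
  ]
}}

```text
time_s: 6.85
ee_pos: [0.586, 0.0604, 0.1931]
tcp_rot: [[-0.208, 0.978, 0.005], [0.978, 0.208, 0.008], [0.006, 0.007, -1.0]]
wrist_force: [-9.3, 25.2, 35.9]
grip_width: 0.0571
finger_force: 68.6
```

Request:
{"api": "jog_arm", "payload": {
  "targets": [
    {"offset": [0.002, -0.012, -0.022], "roll": 0},
    {"offset": [0.002, -0.012, -0.022], "roll": 0}
  ]
}}

```text
time_s: 7.02
ee_pos: [0.5874, 0.0584, 0.1898]
tcp_rot: [[-0.208, 0.978, 0.008], [0.978, 0.208, 0.008], [0.006, 0.009, -1.0]]
wrist_force: [-6.9, 27.8, 42.8]
grip_width: 0.0571
finger_force: 73.1
```

Request:
{"api": "jog_arm", "payload": {
  "targets": [
    {"offset": [0.002, -0.012, -0.022], "roll": 0},
    {"offset": [0.002, -0.012, -0.022], "roll": 0}
  ]
}}

```text
time_s: 7.18
ee_pos: [0.5877, 0.0554, 0.1852]
tcp_rot: [[-0.208, 0.978, 0.007], [0.978, 0.208, 0.007], [0.005, 0.009, -1.0]]
wrist_force: [-8.5, 23.4, 43.7]
grip_width: 0.0572
finger_force: 77.6
```

Request:
{"api": "jog_arm", "payload": {
  "targets": [
    {"offset": [0.001, -0.006, -0.011], "roll": 0},
    {"offset": [0.002, -0.012, -0.022], "roll": 0},
    {"offset": [0.002, -0.012, -0.022], "roll": 0}
  ]
}}

```text
time_s: 7.43
ee_pos: [0.5877, 0.0525, 0.1813]
tcp_rot: [[-0.207, 0.978, 0.007], [0.978, 0.207, 0.006], [0.004, 0.008, -1.0]]
wrist_force: [-14.0, 17.9, 52.2]
grip_width: 0.0568
finger_force: 73.6
```

Request:
{"api": "jog_arm", "payload": {
  "targets": [
    {"offset": [-0.002, 0.012, 0.022], "roll": 0},
    {"offset": [-0.002, 0.012, 0.022], "roll": 0},
    {"offset": [-0.002, 0.012, 0.022], "roll": 0},
    {"offset": [-0.002, 0.012, 0.022], "roll": 0}
  ],
  "fingers": 85
}}

```text
time_s: 7.77
ee_pos: [0.5857, 0.052, 0.1804]
tcp_rot: [[-0.205, 0.979, -0.001], [0.979, 0.205, -0.0], [-0.0, -0.001, -1.0]]
wrist_force: [-0.6, 0.9, -0.9]
grip_width: 0.085
finger_force: 0.0
```

Request:
{"api": "jog_arm", "payload": {
  "targets": [
    {"offset": [-0.02, 0.1, 0.1], "roll": 0},
    {"offset": [-0.04, 0.17, 0.25], "roll": 0},
    {"offset": [-0.04, 0.17, 0.25], "roll": 0},
    {"offset": [-0.04, 0.17, 0.25], "roll": 0}
  ]
}}

```text
time_s: 8.1
ee_pos: [0.5785, 0.0866, 0.2318]
tcp_rot: [[-0.206, 0.979, 0.002], [0.979, 0.206, 0.0], [-0.0, 0.002, -1.0]]
wrist_force: [0.1, -0.1, -0.4]
grip_width: 0.0853
finger_force: 0.0
```

```bash
python3 snap.py w6
python3 - <<'E'
from h import *
a=get_image("scene");b=get_image("side");w=cv2.imread("pics/w6.png");cv2.imwrite("pics/sc6.png",a);cv2.imwrite("pics/sd6.png",b)
S,D=cam("scene"),cam("side");p=[.584,.0655,.165]
u=proj(S,p).astype(int);v=proj(D,p).astype(int);print(u,v)
t=lambda im,u:tile(im,u[0]-40,u[1]-30,80,60)
cv2.imwrite("pics/m6.png",np.vstack([np.hstack([t(a,u),t(b,v)]),np.hstack([tile(w,240,210,160,120),tile(w,0,0,640,480)])]))
E
```

```text
8.15 [0.578  0.0861 0.2306] 101.83 [ 8.5 22.5 10.  77.5 -0.  86.6] [-0.2  0.3  0.7]
[343 245] [318 228]
```

View pics/m6.png

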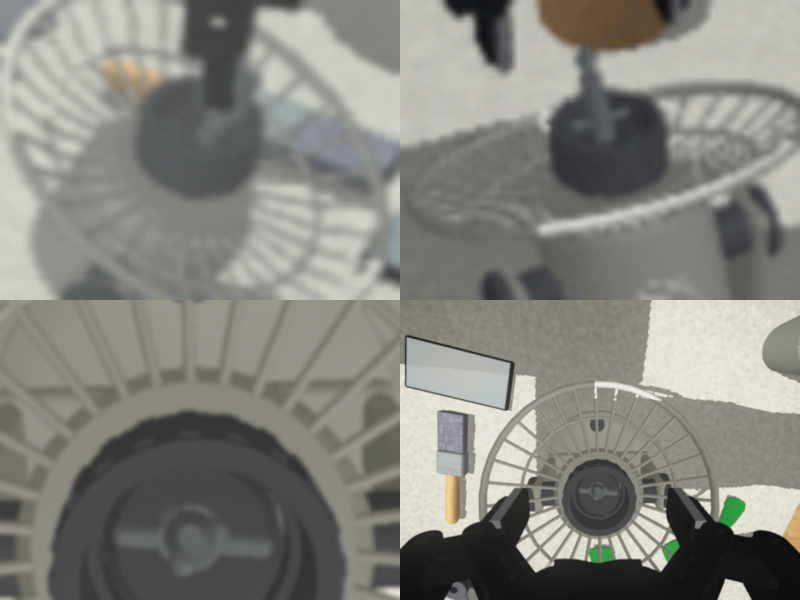

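Request:
{"api": "jog_arm", "payload": {
  "targets": [
    {"offset": [0, 0, 0], "roll": 0},
    {"offset": [0, 0, 0], "roll": 0},
    {"offset": [0.012, -0.012, -0.07], "roll": 0},
    {"offset": [0.012, -0.012, -0.138], "roll": 0},
    {"offset": [0.012, -0.012, -0.138], "roll": 0}
  ],
  "fingers": 46
}}

```text
time_s: 8.67
ee_pos: [0.5793, 0.0834, 0.2009]
tcp_rot: [[-0.204, 0.979, -0.003], [0.979, 0.204, -0.0], [0.001, -0.003, -1.0]]
wrist_force: [-1.2, 0.8, 0.9]
grip_width: 0.046
finger_force: 0.0
```

Request:
{"api": "jog_arm", "payload": {
  "targets": [
    {"offset": [0.003, -0.018, -0.033], "roll": 0},
    {"offset": [0.006, -0.037, -0.065], "roll": 0},
    {"offset": [0.006, -0.037, -0.065], "roll": 0}
  ]
}}

```text
time_s: 8.92
ee_pos: [0.5816, 0.0766, 0.1906]
tcp_rot: [[-0.205, 0.979, 0.001], [0.979, 0.205, 0.001], [0.001, 0.001, -1.0]]
wrist_force: [0.9, 5.6, 2.8]
grip_width: 0.0455
finger_force: 2.9
```

Request:
{"api": "jog_arm", "payload": {
  "targets": [
    {"offset": [0.001, -0.007, -0.013], "roll": 0},
    {"offset": [0.001, -0.007, -0.013], "roll": 0}
  ]
}}

```text
time_s: 9.08
ee_pos: [0.582, 0.0763, 0.1899]
tcp_rot: [[-0.206, 0.979, 0.002], [0.979, 0.206, 0.003], [0.003, 0.003, -1.0]]
wrist_force: [-7.7, 13.4, 22.3]
grip_width: 0.046
finger_force: 12.8
```

Request:
{"api": "jog_arm", "payload": {
  "targets": [
    {"offset": [0.001, -0.007, -0.013], "roll": 0},
    {"offset": [0.001, -0.007, -0.013], "roll": 0}
  ]
}}

```text
time_s: 9.25
ee_pos: [0.5822, 0.0761, 0.1894]
tcp_rot: [[-0.207, 0.978, 0.004], [0.978, 0.207, 0.006], [0.005, 0.005, -1.0]]
wrist_force: [-20.8, 19.9, 47.6]
grip_width: 0.0457
finger_force: 27.0
```

Request:
{"api": "jog_arm", "payload": {
  "targets": [
    {"offset": [-0.01, 0.05, 0.1], "roll": 0},
    {"offset": [-0.02, 0.1, 0.3], "roll": 0},
    {"offset": [-0.02, 0.1, 0.5], "roll": 0},
    {"offset": [-0.4, -0.4, 0.5], "roll": 0},
    {"offset": [-0.9, -1, 0.4], "roll": 0},
    {"offset": [-0.9, -1, 0.3], "roll": 0},
    {"offset": [-0.9, -1, 0.2], "roll": 0},
    {"offset": [-0.9, -1, 0.2], "roll": 0},
    {"offset": [-0.9, -1, 0.2], "roll": 0},
    {"offset": [-0.9, -1, 0.2], "roll": 0},
    {"offset": [-0.9, -1, 0.2], "roll": 0}
  ]
}}

```text
time_s: 10.17
ee_pos: [0.3974, -0.1301, 0.2238]
tcp_rot: [[-0.2, 0.98, -0.003], [0.98, 0.2, -0.001], [-0.0, -0.003, -1.0]]
wrist_force: [0.5, 1.4, 0.3]
grip_width: 0.046
finger_force: 0.0
```

Request:
{"api": "jog_arm", "payload": {
  "targets": [
    {"offset": [-0.07, -0.6, -0.1], "roll": 0},
    {"offset": [-0.07, -0.6, -0.1], "roll": 0},
    {"offset": [-0.07, -0.6, -0.1], "roll": 0},
    {"offset": [-0.07, -0.6, -0.1], "roll": 0},
    {"offset": [-0.07, -0.6, -0.1], "roll": 0},
    {"offset": [-0.07, -0.6, -0.1], "roll": 0}
  ],
  "fingers": 85
}}

```text
time_s: 10.67
ee_pos: [0.3877, -0.2466, 0.2054]
tcp_rot: [[-0.204, 0.979, -0.0], [0.979, 0.204, 0.0], [0.0, -0.0, -1.0]]
wrist_force: [0.5, -0.0, -0.3]
grip_width: 0.0849
finger_force: 0.0
```

```bash
python3 snap.py w7; python3 dark.py w7 .025 115
python3 - <<'E'
from h import *
import pickle
C=pickle.load(open("w7.pkl","rb"));u=proj(C,[.386,-.247,.03]);print(u)
im=cv2.imread("pics/w7.png");x,y=u.astype(int);print(im[y-60:y+60:4,x-60:x+60:5].max(2))
E
```

```text
10.7167 [ 0.388  -0.2461  0.2055] 101.82 [-32.4   8.1 -12.7  69.1  -0.   45.8] [-0.1 -0.1 -0.8]
[477.8 159. ] [392.  497.8] 68934.0 (233, 0, 407, 300) [ 0.5065 -0.1737  0.025 ] diam [0.351  0.4458]
[313.38545244 217.30892187]
[[ 98  97  98  97  97  97  97  96  95  96 100 177 186 191 187 181 176  94
   94  94  95  97  96  97]
 [ 97  97  98  97  96  96  95  96  96  96  95 138 185 184 181 184 147  94
   94  96  95  96  97  97]
 [ 96  96  96  96  96  95  95  95  95  96  96  99 180 190 191 186 105  94
   94  95  96  95  98  98]
 [ 96  96  95  95  95  95  94  94  94  95  94  92 169 186 185 180  94  93
   94  97  96  96  97  97]
 [148  95  95  95  94  94  94  93  93  93  93  93 136 181 183 146  94  95
   95  95  97  97  98  98]
 [180 174  96  93  93  92  93  92  93  92  93  92 100 182 187 104  94  95
   94  96  96  97  96  98]
 [180 189 183  97  93  93  92  92  93  91  92  92  92 177 181  94  94  94
   95  95  96  97  97  98]
 [177 184 183 175  98  92  91  91  92  91  93  92  92 147 133  94  94  96
   95  96  96  97  97 164]
 [181 178 182 179 174  96  90  90  90  91  91  81  73 100  93  94 
[... 1456 characters left out ...]
12 109 116 182 183 181 180 107 105 104 104 103 102 101 113 171 177
  184 134  98  96  98  98]
 [113 109 115 181 192 185 185 183 106 106 105 104 103 102 101 110 133 182
  187 188 180 122 100  98]
 [112 115 185 181 187 186 185 178 106 104 104 103 103 100 101 111 115 187
  184 186 191 181 178 149]
 [128 187 195 188 185 188 184 179 104 104 103 103 101 102 101 106 111 186
  178 177 186 183 180 184]
 [184 196 195 184 182 187 189 169 104 103 104 102 101 101 101 100 110 158
  179 179 176 183 181 185]
 [178 189 188 185 188 183 190 173 104 103 103 103 102 101 101  99 109 139
  187 180 181 190 182 184]
 [178 186 185 190 190 188 184 166 103 103 102 101 101 101 100 101 107 122
  179 182 183 186 179 187]]
```

Request:
{"api": "jog_arm", "payload": {
  "targets": [
    {"offset": [-0.005, -0.015, -0.3], "roll": 0},
    {"offset": [-0.005, -0.015, -0.6], "roll": 0},
    {"offset": [-0.005, -0.015, -0.8], "roll": 0},
    {"offset": [-0.005, -0.015, -0.86], "roll": 0},
    {"offset": [-0.005, -0.015, -0.86], "roll": 0},
    {"offset": [-0.005, -0.015, -0.86], "roll": 0}
  ]
}}

```text
time_s: 11.22
ee_pos: [0.3859, -0.2478, 0.0322]
tcp_rot: [[-0.206, 0.979, -0.003], [0.979, 0.206, 0.002], [0.003, -0.003, -1.0]]
wrist_force: [-0.2, -0.0, 0.9]
grip_width: 0.0848
finger_force: 0.0
```

Request:
{"api": "jog_arm", "payload": {
  "targets": [
    {"offset": [0, 0, 0], "roll": 0},
    {"offset": [0, 0, 0], "roll": 0},
    {"offset": [0, 0, 0], "roll": 0},
    {"offset": [0, 0, 0], "roll": 0},
    {"offset": [0, 0, 0], "roll": 0},
    {"offset": [0, 0, 0], "roll": 0},
    {"offset": [0, 0, 0], "roll": 0}
  ],
  "fingers": 36
}}

```text
time_s: 11.8
ee_pos: [0.3882, -0.2503, 0.0356]
tcp_rot: [[-0.205, 0.979, 0.003], [0.979, 0.205, -0.002], [-0.003, 0.003, -1.0]]
wrist_force: [-6.0, 4.0, 27.5]
grip_width: 0.0427
finger_force: 56.9
```

Request:
{"api": "jog_arm", "payload": {
  "targets": [
    {"offset": [0, 0, 0.2], "roll": 0},
    {"offset": [0, 0, 0.5], "roll": 0},
    {"offset": [0.1, 0.1, 0.8], "roll": 0},
    {"offset": [0.3, 0.3, 1], "roll": 0},
    {"offset": [0.5, 0.7, 1], "roll": 0},
    {"offset": [0.5, 0.7, 1], "roll": 0},
    {"offset": [0.5, 0.7, 1], "roll": 0},
    {"offset": [0.5, 0.7, 1], "roll": 0},
    {"offset": [0.5, 0.7, 1], "roll": 0}
  ]
}}

```text
time_s: 12.55
ee_pos: [0.489, -0.107, 0.2355]
tcp_rot: [[-0.208, 0.978, 0.004], [0.978, 0.208, -0.0], [-0.001, 0.004, -1.0]]
wrist_force: [0.9, -0.5, -1.2]
grip_width: 0.0425
finger_force: 61.8
```

```bash
python3 snap.py w8
python3 - <<'E'
from h import *
import pickle
S,D=cam("scene"),cam("side");A,B,F=[pickle.load(open(f"w{i}.pkl","rb")) for i in(1,2,6)]
t=tri([(A,(388.2,4.2)),(F,(316,304)),(S,(352,231.5)),(D,(315,208.3))]);print("tip",t)
print(tri([(F,(316,304)),(S,(352,231.5)),(D,(315,208.3))]))
print(tri([(A,(388.2,4.2)),(F,(316,304))]))
l=tri([(A,(361,33.3)),(B,(317.4,238)),(F,(287.2,304.8))]);r=tri([(A,(404.3,36.8)),(B,(353,241)),(F,(348,308))])
print("pin",l,r,(l[0]+r[0])/2,np.linalg.norm(l[0]-r[0]))
for X in([.58,.089,.218],[.583,.0713,.187]): print([proj(c,X).round(1) for c in(A,B,F,S,D)])
C=pickle.load(open("w8.pkl","rb"));print([proj(C,state()["ee_pos"]+[0,0,dz]).round(0) for dz in(-.0056,-.0356)])
E
```

```text
12.6 [ 0.4879 -0.1083  0.2346] 101.96 [-12.5  12.2  -3.6  74.1   0.   65.5] [-0.6  0.1 -1.8]
tip (array([0.57944897, 0.08583397, 0.21492665]), np.float64(0.0030672762160734906))
(array([0.58002189, 0.08733264, 0.21581518]), np.float64(0.0014232939412704697))
(array([0.57940916, 0.08428667, 0.20973214]), np.float64(0.00019349925269101546))
pin (array([0.5676189 , 0.06911825, 0.18590444]), np.float64(0.0005380700926095256)) (array([0.59869143, 0.07326448, 0.18584413]), np.float64(0.000515319212515273)) [0.58315516 0.07119137 0.18587428] 0.03134799637965422
[array([393.6,  -7.7]), array([338.3, 228.8]), array([319.3, 303.2]), array([353.1, 230.6]), array([314.9, 207.7])]
[array([383. ,  34.6]), array([335.1, 239.4]), array([317.2, 307.5]), array([345.7, 239.2]), array([317.7, 221.1])]
[array([311., 318.]), array([312., 287.])]
```

Run:
```python
from h import *
im=cv2.imread("pics/w8.png");print(im[278:358:4,256:370:6].max(2))
```

```text
[[161 158 104  64  84  86  85  85  86  85  84  85  85  85  84  84  85  63
   71]
 [160 158  67  82  85  86  85  86  85  85  85  84  84  85  84  85  86  82
   67]
 [156 151  65  85  85  84  86  85  85  85  84  85  84  85  85  85  85  85
   73]
 [ 93  40  79  86  85  85  86  84  85  85  84  85  84  84  85  84  85  85
   84]
 [ 75  41  85  85  86  85  86  85  85  85  84  84  85  85  84  84  84  86
   87]
 [ 46  48  85  86  85  85  85  85  86 177 219 192  86  85  83  84  85  85
   86]
 [ 39  51  86  84  85  86  85  85 214  96 235 238 228  84  86  84  84  86
   86]
 [ 37  48  85  85  84  85  85  86  62  60 170 236  94  75  84  84  83  84
   85]
 [ 38  45  85  85  84  85  85  75  61  60  60  62  59  60  84  84  84  85
   86]
 [ 38  43  85  85  84  85  86  69  61  60  61  61  59  59  83  84  83  85
   85]
 [ 37  41  84  85  84  86  85  71  61  62  61  60  60  58  84  85  84  85
   85]
 [ 36  40  85  84  85  84  85  79  61  61  60  61  60  68  84  85  85  84
   86]
 [ 36  38  84  85  85  85  86  85  61  62  62  61  62  82  84  85  85  86
   85]
 [ 35  36  85  85  85  84  86  85  83  63  62  64  78  85  86  85  85  86
   86]
 [ 36  35  83  85  85  84  85  85  86  86  84  84  85  84  85  86  85  86
   87]
 [ 35  38 173  84  84  84  86  85  85  86  84  84  84  85  86  86  84  86
  101]
 [ 35  71 236  86  85  85  85  85  85  85  84  85  85  87  86  86  86  87
  146]
 [ 34 144 238 205  85  85  85  85  86  84  86  87  86  87  87  86  86 214
  238]
 [ 34 211 241 174  94  85  85  85  86 126 114  86  87  87  86  87 111 241
  166]
 [ 35 237 237 152 146 101  84  93 142 139 143  92  88  87  86 130 235 238
  183]]
```

Request:
{"api": "jog_arm", "payload": {
  "targets": [
    {"offset": [0, 0, 0.2], "roll": 0},
    {"offset": [0, 0.1, 0.28], "roll": 0},
    {"offset": [0.457, 0.98, 0.28], "roll": 0},
    {"offset": [0.457, 0.98, 0.28], "roll": 0},
    {"offset": [0.457, 0.98, 0.28], "roll": 0},
    {"offset": [0.457, 0.98, 0.28], "roll": 0},
    {"offset": [0.457, 0.98, 0.28], "roll": 0},
    {"offset": [0.457, 0.98, 0.28], "roll": 0},
    {"offset": [0.457, 0.98, 0.18], "roll": 0},
    {"offset": [0.457, 0.98, 0.18], "roll": 0}
  ]
}}

```text
time_s: 13.43
ee_pos: [0.5773, 0.0857, 0.2666]
tcp_rot: [[-0.205, 0.979, -0.003], [0.979, 0.205, -0.001], [-0.0, -0.004, -1.0]]
wrist_force: [-1.4, -0.5, -1.7]
grip_width: 0.0424
finger_force: 62.0
```

```bash
python3 snap.py w9
python3 - <<'E'
from h import *
import pickle
im=cv2.imread("pics/w9.png");print(im[278:358:4,256:370:6].max(2))
C=pickle.load(open("w9.pkl","rb"));p=state()["ee_pos"];print([proj(C,p+[0,0,dz]).round(0) for dz in(-.0056,-.0356)],proj(C,[.58,.089,.218]))
E
```

```text
13.4833 [0.5772 0.0854 0.268 ] 101.76 [ 8.4 22.6 15.5 83.  -0.  86.7] [-0.9  0.5 -1.3]
[[ 85  86  67  60  81  82  83  84  83  84  83  84  84  83  84  83  84  62
   70]
 [ 85  85  59  78  82  81  83  84  83  84  83  83  83  84  84  84  83  82
   62]
 [ 84  80  61  82  81  82  83  83  84  83  85  83  83  83  83  84  84  85
   72]
 [ 88  32  75  83  81  83  83  83  83  83  83  82  83  83  83  83  83  85
   83]
 [ 70  33  81  82  83  84  82  84  83  83  82  83  84  84  83  84  85  85
   85]
 [ 38  42  82  82  82  84  83  83  84  81  81  82  83  83  83  83  84  84
   86]
 [ 30  44  82  82  82  83  84  84  78  61  80  81  79  84  84  84  83  85
   85]
 [ 29  43  82  81  83  82  83  84  59  59  70  81  62  73  84  82  83  85
   85]
 [ 31  38  82  81  81  82  83  72  58  59  59  59  58  59  84  83  84  85
   85]
 [ 29  37  83  83  82  85  84  68  58  57  59  60  59  57  84  83  84  85
   85]
 [ 29  36  82  81  83  83  83  69  58  59  60  58  57  57  82  84  83  85
   85]
 [ 29  34  82  82  82  82  83  78  59  59  59  59  59  66  84  84  84  85
   86]
 [ 28  32  81  82  83  83  83  85  59  59  59  60  59  79  85  84  84  85
   85]
 [ 30  31  82  81  82  83  83  83  81  62  60  62  76  83  85  84  84  85
   85]
 [ 30  28  81  81  82  82  83  83  84  84  84  83  82  84  84  85  85  86
   87]
 [ 30  31 170  83  83  81  83  84  84  83  84  82  84  84  85  85  84  87
   86]
 [ 29  67 235  85  82  82  82  82  84  84  84  85  84  85  85  85  85  87
   93]
 [ 30 137 236 150  83  83  82  83  85  84  84  83  84  84  85  85  85 216
  232]
 [ 30 203 241  92  81  82  82  84  85  83  84  85  85  84  85  84  89 236
  234]
 [ 29 232 199  84  79  80  81  82  84  84  84  85  85  85  84 130 162 238
  239]]
[array([314., 320.]), array([315., 288.])] [321.81431513 270.72671127]
```

Request:
{"api": "jog_arm", "payload": {
  "targets": [
    {"offset": [0.007, 0.012, -0.04], "roll": 0},
    {"offset": [0.007, 0.012, -0.07], "roll": 0},
    {"offset": [0.007, 0.012, -0.09], "roll": 0},
    {"offset": [0.007, 0.012, -0.11], "roll": 0}
  ]
}}

```text
time_s: 13.82
ee_pos: [0.5796, 0.0885, 0.247]
tcp_rot: [[-0.204, 0.979, 0.0], [0.979, 0.204, -0.0], [-0.0, 0.0, -1.0]]
wrist_force: [-0.0, -0.4, -0.2]
grip_width: 0.0425
finger_force: 62.2
```

Request:
{"api": "jog_arm", "payload": {
  "targets": [
    {"offset": [0, 0.002, -0.02], "roll": 0},
    {"offset": [0, 0.004, -0.04], "roll": 0},
    {"offset": [0, 0.004, -0.04], "roll": 0}
  ]
}}

```text
time_s: 14.07
ee_pos: [0.5799, 0.0902, 0.2407]
tcp_rot: [[-0.205, 0.979, 0.003], [0.979, 0.205, 0.001], [0.001, 0.003, -1.0]]
wrist_force: [-5.2, -0.5, 16.5]
grip_width: 0.0426
finger_force: 65.8
```

```bash
python3 snap.py w10
python3 - <<'E'
from h import *
im=cv2.imread("pics/w10.png");print(im[278:346:3,280:362:4].max(2))
E
```

```text
14.1167 [0.5799 0.0899 0.2407] 101.82 [ 8.8 22.7 11.7 78.8  0.  87. ] [-5.   0.5 15.7]
[[ 83  84  86  85  85  85  85  84  85  85  85  85  85  85  86  84  85  85
   85  81  64]
 [ 84  83  83  84  85  86  85  85  84  85  84  84  84  83  84  84  84  83
   84  84  78]
 [ 84  84  84  84  83  84  84  84  84  83  83  84  84  84  84  84  83  84
   84  84  83]
 [ 84  83  84  84  84  83  83  84  84  83  83  83  85  83  85  84  84  83
   84  83  84]
 [ 83  84  84  84  84  82  83  84  83  83  83  83  84  83  84  83  84  84
   84  83  84]
 [ 83  84  83  83  84  83  84  83  83  83  84  83  84  83  83  83  84  83
   83  83  85]
 [ 83  83  84  83  83  84  84  85  84  80  86  82  83  83  84  84  83  84
   85  84  84]
 [ 83  83  84  83  83  85  84 106 114  91  96 105  76  82  83  83  83  83
   83  84  83]
 [ 83  83  82  83  84  86  79 112 115 107 103 118  92  77  83  84  84  84
   84  83  82]
 [ 82  83  83  84  85  87  83 105 113 111 109 118 117  68  82  82  83  84
   84  83  83]
 [ 82  83  84  83  86  67  91  98 109 109 114 113 112  56  76  82  82  83
   84  84  83]
 [ 82  84  84  83  83  61  85 105 
[... 334 characters left out ...]
2  83  83  64  57  56  56  57  57  56  57  59  78  82  82  83
   83  84  84]
 [ 83  82  81  82  82  75  56  56  57  57  57  58  57  71  82  82  82  84
   83  84  84]
 [ 81  82  81  82  82  83  70  58  58  57  58  58  65  80  82  82  83  84
   84  84  83]
 [ 82  81  82  82  82  83  82  73  63  60  63  71  81  83  82  81  82  83
   84  84  83]
 [ 82  82  81  81  83  82  81  82  82  82  82  82  82  82  83  83  83  84
   83  84  84]
 [ 81  82  81  81  82  81  81  82  82  81  82  83  83  82  82  83  83  84
   83  84  84]
 [ 83  81  81  82  81  82  82  82  83  82  82  83  81  83  83  83  83  84
   84  83  85]
 [ 82  81  83  82  81  82  82  82  83  83  82  82  83  83  83  83  84  84
   84  85  87]]
```

Request:
{"api": "jog_arm", "payload": {
  "targets": [
    {"offset": [0.001, -0.003, -0.02], "roll": 0},
    {"offset": [0.002, -0.006, -0.04], "roll": 0},
    {"offset": [0.002, -0.006, -0.04], "roll": 0}
  ]
}}

```text
time_s: 14.37
ee_pos: [0.5798, 0.0876, 0.2313]
tcp_rot: [[-0.204, 0.979, 0.0], [0.979, 0.204, -0.002], [-0.002, -0.0, -1.0]]
wrist_force: [-2.9, -6.9, 2.0]
grip_width: 0.0428
finger_force: 65.4
```

Request:
{"api": "jog_arm", "payload": {
  "targets": [
    {"offset": [0.001, -0.008, -0.02], "roll": 0},
    {"offset": [0.002, -0.016, -0.04], "roll": 0},
    {"offset": [0.002, -0.016, -0.04], "roll": 0}
  ]
}}

```text
time_s: 14.62
ee_pos: [0.58, 0.0846, 0.2231]
tcp_rot: [[-0.204, 0.979, -0.0], [0.979, 0.204, -0.001], [-0.001, -0.001, -1.0]]
wrist_force: [-1.8, -4.6, -4.3]
grip_width: 0.0424
finger_force: 65.7
```

Request:
{"api": "jog_arm", "payload": {
  "targets": [
    {"offset": [0.001, -0.008, -0.015], "roll": 0},
    {"offset": [0.002, -0.015, -0.026], "roll": 0},
    {"offset": [0.002, -0.015, -0.026], "roll": 0}
  ]
}}

```text
time_s: 14.87
ee_pos: [0.5804, 0.0834, 0.2205]
tcp_rot: [[-0.206, 0.979, 0.002], [0.979, 0.206, 0.003], [0.003, 0.003, -1.0]]
wrist_force: [-16.6, 9.2, 32.5]
grip_width: 0.0426
finger_force: 70.2
```

Request:
{"api": "jog_arm", "payload": {
  "targets": [
    {"offset": [0.001, -0.006, -0.011], "roll": 0},
    {"offset": [0.002, -0.012, -0.021], "roll": 0},
    {"offset": [0.002, -0.012, -0.021], "roll": 0}
  ]
}}

```text
time_s: 15.12
ee_pos: [0.5809, 0.0824, 0.2182]
tcp_rot: [[-0.207, 0.978, 0.004], [0.978, 0.207, 0.006], [0.005, 0.005, -1.0]]
wrist_force: [-25.6, 17.4, 54.2]
grip_width: 0.0423
finger_force: 79.6
```

Request:
{"api": "jog_arm", "payload": {
  "targets": [
    {"offset": [-0.002, 0.008, 0.016], "roll": 0},
    {"offset": [-0.002, 0.008, 0.016], "roll": 0.03},
    {"offset": [-0.002, 0.008, 0.016], "roll": 0.06},
    {"offset": [-0.002, 0.008, 0.016], "roll": 0.09},
    {"offset": [-0.002, 0.008, 0.016], "roll": 0.11},
    {"offset": [-0.002, 0.008, 0.016], "roll": 0.11}
  ]
}}

```text
time_s: 15.62
ee_pos: [0.5796, 0.0814, 0.2185]
tcp_rot: [[-0.528, 0.849, -0.0], [0.849, 0.528, 0.0], [0.0, -0.0, -1.0]]
wrist_force: [-12.0, -0.9, 16.4]
grip_width: 0.0427
finger_force: 75.2
```

Request:
{"api": "jog_arm", "payload": {
  "targets": [
    {"offset": [0, 0, 0], "roll": 0.03},
    {"offset": [0, 0, 0], "roll": 0.06},
    {"offset": [0, 0, 0], "roll": 0.09},
    {"offset": [0, 0, 0], "roll": 0.09}
  ]
}}

```text
time_s: 15.95
ee_pos: [0.5797, 0.0807, 0.218]
tcp_rot: [[-0.745, 0.667, -0.001], [0.667, 0.745, -0.001], [-0.0, -0.002, -1.0]]
wrist_force: [-15.2, -5.0, 17.7]
grip_width: 0.0423
finger_force: 75.5
```

Request:
{"api": "jog_arm", "payload": {
  "targets": [
    {"offset": [0.001, -0.006, -0.011], "roll": 0},
    {"offset": [0.002, -0.012, -0.021], "roll": 0},
    {"offset": [0.002, -0.012, -0.021], "roll": 0}
  ]
}}

```text
time_s: 16.2
ee_pos: [0.5802, 0.0791, 0.215]
tcp_rot: [[-0.741, 0.672, 0.001], [0.672, 0.741, 0.001], [0.0, 0.001, -1.0]]
wrist_force: [-20.9, 0.4, 33.2]
grip_width: 0.0425
finger_force: 77.0
```

Request:
{"api": "jog_arm", "payload": {
  "targets": [
    {"offset": [0, 0, 0.01], "roll": 0},
    {"offset": [0, 0, 0.01], "roll": 0},
    {"offset": [0, 0, 0.01], "roll": 0},
    {"offset": [-0.006, 0.03, 0.07], "roll": 0},
    {"offset": [-0.013, 0.073, 0.14], "roll": -0.04},
    {"offset": [-0.013, 0.073, 0.18], "roll": -0.08},
    {"offset": [-0.013, 0.073, 0.18], "roll": -0.12},
    {"offset": [-0.013, 0.073, 0.18], "roll": -0.16},
    {"offset": [-0.013, 0.073, 0.18], "roll": -0.2},
    {"offset": [-0.013, 0.073, 0.18], "roll": -0.2}
  ],
  "fingers": 85
}}

```text
time_s: 17.03
ee_pos: [0.5788, 0.0937, 0.2484]
tcp_rot: [[-0.198, 0.98, -0.0], [0.98, 0.198, 0.0], [0.0, -0.0, -1.0]]
wrist_force: [0.1, -0.2, -0.2]
grip_width: 0.085
finger_force: 0.0
```

```bash
python3 snap.py w11
python3 - <<'E'
from h import *
import pickle
im=cv2.imread("pics/w11.png");C=pickle.load(open("w11.pkl","rb"))
for s in(60,68,76):
    X=np.array([.5865,.0518,.152])+s/1000*np.array([-.085,.49,.867]);print(s,[proj(c,X).round(1) for c in(C,cam("scene"),cam("side"))])
x,y=proj(C,X).astype(int);print(im[y-44:y+48:4,x-60:x+62:6].max(2))
cv2.imwrite("pics/sc11.png",get_image("scene"));cv2.imwrite("pics/sd11.png",get_image("side"))
E
```

```text
17.0833 [0.5788 0.0937 0.2485] 101.89 [ 9.2 22.7 12.9 80.1  0.  87.3] [0.1 0.8 0.2]
60 [array([315.2, 302.3]), array([349.8, 234.5]), array([316.2, 213.7])]
68 [array([315.3, 301.3]), array([351.4, 232.6]), array([315.5, 210.7])]
76 [array([315.5, 300.3]), array([353.1, 230.6]), array([314.9, 207.7])]
[[ 74  74  73  73  75  75  75  77  71  71  73  71  75  80  82  82  81 116
  138 166 166]
 [ 74  73  73  73  73  73  73  73  78  78  77  77  77  74  79  82  81 129
  162 166 165]
 [ 74  73  73  73  72  71  76  77  77  78  79  79  79  78  74  82  86 155
  130 154 144]
 [ 72  73  73  72  73  73  77  78  78  78  79  79  79  80  80  74  88 156
  142 128 162]
 [ 72  71  72  72  71  77  78  79  79  81  80  81  81  80  79  78  78 134
  155 114  86]
 [ 71  71  71  72  76  79  79  80  80  81  81  80  80  81  80  80  76  91
   86  85  85]
 [ 71  72  71  69  77  79  79  80  81  81  81  82  81  79  80  81  80  83
   85  85  85]
 [ 72  71  72  70  77  79  80  82  82  82  76  78  81  80  79  80  80  78
   85  84  85]
 [ 70  72  71  75  79  79  80  81  81  77  80  73  77  82  80  81  80  77
   85  86  
[... 550 characters left out ...]
0  71  80  80  80  82  80  74  71  77  82  82  83  83  84  82
   85  86  85]
 [ 70  70  70  68  79  80  81  81  80  80  80  81  81  83  84  83  83  85
   86  85  86]
 [ 69  70  69  68  80  81  81  81  81  81  81  82  83  83  83  84  83  85
   86  86  86]
 [ 70  70  69  68  70  81  81  81  82  81  82  82  83  84  85  86  82  86
  160 156 145]
 [ 70  70  68  68  69  80  84  83  82  82  83  83  85  85  85  83  84  95
  163 162 161]
 [ 69  70  69  68  70  68  82  82  83  84  83  84  85  86  83  77  77 156
  163 157 143]
 [ 70  70  69  68  69  69  69  83  84  84  84  85  86  85  77  76  76 145
  163 166 199]
 [ 70  69  69  69  69  68  68  81  80  82  83  84  79  76  77  77  77  81
  154 165 238]]
```

```bash
python3 - <<'E'
from h import *
im=cv2.imread("pics/w11.png").max(2)
for y in(296,300,304,308): print(y,im[y,255:282].tolist(),im[y,345:372].tolist())
for x in(306,330): print(x,im[246:275,x].tolist(),im[330:356,x].tolist())
E
python3 - <<'E'
import sys; sys.path.insert(0,'.')
from h import *
import pickle,os
os.chdir('.');C=pickle.load(open("w11.pkl","rb"));n=np.array([-.085,.49,.867]);n/=np.linalg.norm(n)
u=np.cross(n,[0,1,0]);u/=np.linalg.norm(u);v=np.cross(n,u)
for s in(.06,.068):
    q=np.array([proj(C,np.array([.5865,.0518,.152])+s*n+.023*(u*np.cos(a)+v*np.sin(a))) for a in np.linspace(0,6.28,90)]);print(s,q.min(0),q.max(0))
E
```

```text
296 [127, 138, 150, 155, 156, 156, 156, 148, 126, 93, 79, 78, 79, 77, 74, 72, 74, 76, 78, 78, 77, 78, 79, 79, 79, 79, 78] [81, 81, 82, 81, 82, 81, 82, 82, 81, 82, 82, 81, 80, 79, 78, 79, 83, 84, 85, 85, 84, 85, 84, 86, 86, 85, 85]
300 [152, 151, 155, 155, 155, 154, 142, 118, 90, 79, 78, 80, 80, 79, 77, 71, 74, 76, 78, 78, 79, 79, 79, 78, 78, 79, 79] [81, 82, 83, 82, 82, 82, 81, 82, 81, 82, 82, 82, 81, 80, 79, 79, 83, 84, 85, 85, 84, 86, 85, 85, 85, 84, 86]
304 [141, 151, 156, 155, 157, 153, 139, 112, 85, 79, 79, 80, 80, 78, 76, 72, 74, 77, 79, 78, 79, 79, 78, 79, 80, 81, 80] [82, 82, 83, 81, 81, 81, 82, 82, 82, 82, 82, 81, 82, 80, 80, 82, 85, 84, 85, 85, 84, 84, 86, 85, 85, 85, 85]
308 [142, 152, 155, 157, 157, 156, 152, 138, 110, 83, 74, 72, 71, 70, 69, 70, 74, 76, 78, 78, 78, 79, 79, 80, 79, 80, 78] [81, 81, 82, 83, 83, 81, 84, 83, 85, 82, 82, 82, 81, 80, 81, 83, 85, 85, 85, 85, 85, 84, 86, 85, 85, 84, 85]
306 [95, 101, 103, 105, 104, 99, 89, 82, 78, 73, 72, 73, 76, 77, 77, 79, 77, 78, 78, 79, 79, 79, 79, 79, 79, 81, 81, 80, 80] [83, 82, 82, 82, 83, 83, 82, 84, 83, 85, 83, 85, 84, 82, 82, 79, 77, 76, 78, 79, 79, 79, 79, 82, 96, 120]
330 [81, 82, 81, 80, 81, 81, 80, 81, 81, 80, 79, 74, 73, 74, 76, 78, 77, 78, 78, 79, 80, 79, 79, 79, 80, 79, 79, 79, 80] [84, 84, 84, 84, 85, 84, 85, 86, 85, 86, 85, 85, 82, 79, 76, 76, 77, 75, 75, 76, 76, 76, 76, 76, 77, 75]
0.06 [269.65674674 257.54549631] [360.52243879 349.67132339]
0.068 [267.8823135  254.71880879] [362.63594358 350.72971282]
```

Request:
{"api": "jog_arm", "payload": {
  "targets": [
    {"offset": [-0.005, 0.028, 0], "roll": 0},
    {"offset": [-0.005, 0.028, 0], "roll": 0},
    {"offset": [-0.005, 0.028, 0], "roll": 0},
    {"offset": [-0.005, 0.028, -0.05], "roll": 0},
    {"offset": [-0.005, 0.028, -0.087], "roll": 0},
    {"offset": [-0.005, 0.028, -0.087], "roll": 0}
  ],
  "fingers": 26
}}

```text
time_s: 17.68
ee_pos: [0.5769, 0.0991, 0.2291]
tcp_rot: [[-0.205, 0.979, -0.003], [0.979, 0.205, -0.0], [0.0, -0.003, -1.0]]
wrist_force: [-0.2, 0.1, 0.4]
grip_width: 0.026
finger_force: 0.0
```

Request:
{"api": "jog_arm", "payload": {
  "targets": [
    {"offset": [0.003, -0.018, -0.03], "roll": 0},
    {"offset": [0.003, -0.018, -0.03], "roll": 0}
  ]
}}

```text
time_s: 17.85
ee_pos: [0.578, 0.0951, 0.2242]
tcp_rot: [[-0.205, 0.979, -0.001], [0.979, 0.205, -0.0], [-0.0, -0.001, -1.0]]
wrist_force: [-0.8, -0.4, -0.7]
grip_width: 0.026
finger_force: 0.0
```

Request:
{"api": "jog_arm", "payload": {
  "targets": [
    {"offset": [0.003, -0.018, -0.03], "roll": 0},
    {"offset": [0.003, -0.018, -0.03], "roll": 0}
  ]
}}

```text
time_s: 18.02
ee_pos: [0.5794, 0.0923, 0.2197]
tcp_rot: [[-0.205, 0.979, 0.002], [0.979, 0.205, 0.002], [0.001, 0.002, -1.0]]
wrist_force: [-1.9, 3.8, 10.6]
grip_width: 0.0261
finger_force: 5.2
```

Request:
{"api": "jog_arm", "payload": {
  "targets": [
    {"offset": [0.001, -0.006, -0.01], "roll": 0},
    {"offset": [0.001, -0.006, -0.01], "roll": 0}
  ]
}}

```text
time_s: 18.18
ee_pos: [0.5797, 0.092, 0.2192]
tcp_rot: [[-0.205, 0.979, 0.003], [0.979, 0.205, 0.003], [0.003, 0.004, -1.0]]
wrist_force: [-6.2, 9.5, 23.2]
grip_width: 0.0258
finger_force: 12.9
```

Request:
{"api": "jog_arm", "payload": {
  "targets": [
    {"offset": [-0.01, 0.05, 0.1], "roll": 0},
    {"offset": [-0.02, 0.1, 0.3], "roll": 0},
    {"offset": [-0.02, 0.05, 0.4], "roll": 0},
    {"offset": [-0.05, -0.4, 0.4], "roll": 0},
    {"offset": [-0.08, -1, 0.4], "roll": 0},
    {"offset": [-0.08, -1, 0.3], "roll": 0},
    {"offset": [-0.08, -1, 0.2], "roll": 0},
    {"offset": [-0.08, -1, 0.1], "roll": 0},
    {"offset": [-0.08, -1, 0], "roll": 0},
    {"offset": [-0.08, -1, 0], "roll": 0}
  ]
}}

```text
time_s: 19.02
ee_pos: [0.5602, -0.1122, 0.2115]
tcp_rot: [[-0.201, 0.98, -0.007], [0.98, 0.201, 0.001], [0.002, -0.007, -1.0]]
wrist_force: [-0.9, 0.1, -0.9]
grip_width: 0.026
finger_force: 0.0
```

Request:
{"api": "jog_arm", "payload": {
  "targets": [
    {"offset": [0, -1, -0.1], "roll": 0},
    {"offset": [0, -1, -0.1], "roll": 0},
    {"offset": [0, -1, -0.1], "roll": 0},
    {"offset": [0, -1, -0.1], "roll": 0},
    {"offset": [0, -1, -0.1], "roll": 0},
    {"offset": [0, -1, -0.1], "roll": 0},
    {"offset": [0, -1, -0.1], "roll": 0},
    {"offset": [0, -1, -0.1], "roll": 0}
  ],
  "fingers": 85
}}

```text
time_s: 19.68
ee_pos: [0.5634, -0.3086, 0.1978]
tcp_rot: [[-0.205, 0.979, 0.001], [0.979, 0.205, 0.0], [-0.0, 0.001, -1.0]]
wrist_force: [-1.1, 0.1, -0.5]
grip_width: 0.0849
finger_force: 0.0
```

```bash
python3 snap.py w12
python3 - <<'E'
from h import *
import pickle
im=cv2.imread("pics/w12.png");C=pickle.load(open("w12.pkl","rb"))
u=proj(C,[.562,-.357,.02]);print(u);x,y=np.clip(u.astype(int),[84,64],[550,300])
print(x,y);print(im[y-64:y+64:5,x-84:x+84:7].max(2))
E
```

```text
19.7333 [ 0.5635 -0.3082  0.1979] 101.86 [-28.7  30.2  17.1  76.9   0.   49.5] [0.1 0.5 0. ]
[302.48957671 268.97713144]
302 268
[[183 174 180 176 169 176 172 180 174 177 171 179 161 168 178 182 173 181
  167 176 173 166 153 153]
 [182 182 179 176 179 174 173 175 172 171 172 177 174 171 177 173 169 174
  171 178 178 178 178 177]
 [177 180 181 178 184 178 175 173 178 178 176 177 177 172 179 169 175 179
  183 176 178 179 170 178]
 [174 174 177 180 179 175 177 176 177 178 177 174 174 175 174 175 185 174
  173 171 177 172 182 175]
 [180 173 179 181 173 178 178 171 173 174 172 174 178 175 173 175 176 176
  171 175 174 173 187 151]
 [188 184 182 178 179 176 173 171 172 178 178 178 176 175 174 168 172 177
  173 174 172 177 178 172]
 [186 190 173 172 175 174 178 170 171 176 176 185 179 178 177 178 175 175
  173 174 174 178 175 181]
 [177 183 175 178 174 180 174 173 176 172 174 180 161 157 177 177 181 174
  170 180 179 176 174 184]
 [173 175 177 180 177 183 176 173 171 174 152  62  55  52  90 105 172 174
  175 176 173 178 180 187]
 [178 174 174 177 176 175 176 172 179 181  72  75  73  68  54 
[... 955 characters left out ...]
77 182 176 178 176 179 172 175 177 180 178 172 182 176 178 181 182
  184 180 185 183 178 180]
 [173 174 172 177 184 176 183 181 180 180 188 185 179 174 180 183 182 184
  179 181 178 181 185 184]
 [174 176 174 173 183 181 181 184 180 186 183 188 177 179 184 178 180 183
  182 179 178 183 185 187]
 [183 176 181 178 174 172 181 182 180 179 179 176 176 175 186 175 188 186
  184 183 185 180 183 184]
 [171 184 189 180 170 175 177 181 173 180 178 182 178 183 184 180 179 178
  187 174 179 185 177 179]
 [173 182 173 176 182 180 172 178 179 176 178 175 178 180 183 181 181 181
  182 188 180 184 183 177]
 [176 178 177 182 180 181 177 173 181 176 180 182 180 178 185 190 185 179
  181 182 181 183 183 179]]
```

Request:
{"api": "jog_arm", "payload": {
  "targets": [
    {"offset": [-0.003, -0.2, -0.2], "roll": 0},
    {"offset": [-0.003, -0.235, -0.4], "roll": 0},
    {"offset": [-0.003, -0.235, -0.6], "roll": 0},
    {"offset": [-0.003, -0.235, -0.75], "roll": 0},
    {"offset": [-0.003, -0.235, -0.84], "roll": 0},
    {"offset": [-0.003, -0.235, -0.87], "roll": 0},
    {"offset": [-0.003, -0.235, -0.87], "roll": 0}
  ],
  "fingers": 60
}}

```text
time_s: 20.32
ee_pos: [0.5623, -0.3546, 0.0227]
tcp_rot: [[-0.206, 0.979, -0.002], [0.979, 0.206, 0.001], [0.001, -0.001, -1.0]]
wrist_force: [0.8, 0.4, 0.1]
grip_width: 0.06
finger_force: 0.0
```

Request:
{"api": "jog_arm", "payload": {
  "targets": [
    {"offset": [0, 0, 0], "roll": 0},
    {"offset": [0, 0, 0], "roll": 0},
    {"offset": [0, 0, 0], "roll": 0},
    {"offset": [0, 0, 0], "roll": 0},
    {"offset": [0, 0, 0], "roll": 0},
    {"offset": [0, 0, 0], "roll": 0}
  ],
  "fingers": 30
}}

```text
time_s: 20.82
ee_pos: [0.564, -0.3564, 0.0262]
tcp_rot: [[-0.205, 0.979, 0.004], [0.979, 0.205, -0.002], [-0.002, 0.003, -1.0]]
wrist_force: [-1.4, 2.6, 8.4]
grip_width: 0.0366
finger_force: 60.0
```

Request:
{"api": "jog_arm", "payload": {
  "targets": [
    {"offset": [0, 0, 0.2], "roll": 0},
    {"offset": [0, 0, 0.45], "roll": 0},
    {"offset": [0, 0.1, 0.7], "roll": 0},
    {"offset": [0.03, 0.4, 1], "roll": 0},
    {"offset": [0.03, 0.7, 1], "roll": 0},
    {"offset": [0.03, 1, 1], "roll": 0},
    {"offset": [0.03, 1, 1], "roll": 0},
    {"offset": [0.03, 1, 1], "roll": 0},
    {"offset": [0.03, 1, 1], "roll": 0}
  ]
}}

```text
time_s: 21.57
ee_pos: [0.5697, -0.1503, 0.2278]
tcp_rot: [[-0.209, 0.978, 0.006], [0.978, 0.209, 0.0], [-0.001, 0.006, -1.0]]
wrist_force: [0.2, -0.2, -0.2]
grip_width: 0.0366
finger_force: 60.7
```

Request:
{"api": "jog_arm", "payload": {
  "targets": [
    {"offset": [0.05, 0.2, 0.31], "roll": 0},
    {"offset": [0.05, 1, 0.31], "roll": 0},
    {"offset": [0.05, 1, 0.31], "roll": 0},
    {"offset": [0.05, 1, 0.31], "roll": 0},
    {"offset": [0.05, 1, 0.31], "roll": 0},
    {"offset": [0.05, 1, 0.31], "roll": 0},
    {"offset": [0.05, 1, 0.31], "roll": 0},
    {"offset": [0.05, 1, 0.31], "roll": 0}
  ]
}}

```text
time_s: 22.23
ee_pos: [0.5787, 0.0446, 0.2868]
tcp_rot: [[-0.206, 0.978, 0.002], [0.978, 0.206, -0.0], [-0.001, 0.002, -1.0]]
wrist_force: [-0.6, -0.0, -0.9]
grip_width: 0.0368
finger_force: 60.7
```

```bash
python3 snap.py w13
python3 - <<'E'
from h import *
import pickle
im=cv2.imread("pics/w13.png");C=pickle.load(open("w13.pkl","rb"));p=state()["ee_pos"]
print([proj(C,p+[0,0,dz]).round(1) for dz in(.002,-.005,-.026)],proj(C,[.5785,.089,.219]))
print(im[240:400:6,256:380:6].max(2))
E
```

```text
22.2833 [0.5786 0.0436 0.2864] 101.84 [ 4.3 22.  17.3 85.2 -0.  82.5] [ 0.1 -0.3 -1.1]
[array([313.7, 328.5]), array([313.8, 319.4]), array([314. , 296.3])] [331.8692665  184.25346551]
[[ 76  74  72  71  70  68  68  67  67  68  64  71  72  74  75  74  72  75
   74  76 144]
 [ 75  73  72  71  69  68  68  67  66  79  79  74  73  73  74  73  74  75
   75  75  76]
 [ 74  72  71  71  69  68  68  66 102  65  74  74  74  73  73  75  74  75
   75  76  78]
 [ 75  72  72  70  69  68  68  59  57  57  57  58  57  57  74  75  74  75
   76  77  77]
 [ 74  71  71  70  68  58  58  57  57  57  57  58  58  57  57  65  74  76
   77  77  77]
 [ 75  72  71  69  64  57  59  58  65  64  61  61  62  79  58  57  60  76
   75  78  78]
 [ 73  71  71  68  58  78  62  64  66  65  65  66  66  66  64  59  57  74
   77  78  78]
 [ 72  72  71  59  59  64  64  67  69  68  69  71  70  70  70  67  63  65
   77  78  78]
 [ 90  91  35  58  63  66  67  71  72  74  75  74  76  76  74  72  70  75
   33  88  89]
 [ 93  89  33  63  65  69  71  73  75  76  78  78  78  79  78  77  74  71
   28  84  90]
 [ 93  59  35  67  69  71
[... 788 characters left out ...]
1 187 235 237 114  79  81  82  84  85  85  85 111 219 234 237
  106  33  39]
 [ 40  35 116 148 174 151 233 237 169 164 118 140 152 132 178 240 239 238
  164  32  40]
 [ 41  35 192 178 177 139 137 128 219 238 173 174 175 152 177 237 241 237
  224  33  39]
 [ 40  40 182 239 245 243 234 208 171 162 152 144 136 145 135 120 124 128
  131  40  40]
 [ 40  84 178 175 174 179 216 240 244 243 242 242 240 238 240 242 237 231
  239 113  40]
 [ 58 146 178 177 174 173 172 172 164 104  93  88 109 165 161 164 141 148
  171 151  48]
 [159 220 213 192 178 171 170 170 108  97  91  84  78  89 148 171 172 172
  172 173 115]
 [233 235 235 239 236 235 160 184 128 180 179 180 172  83 109 175 173 175
  175 175 175]]
```

Run:
```python
from h import *
import pickle
im=cv2.imread("pics/w13.png").max(2);C=pickle.load(open("w13.pkl","rb"));p=np.array([.5786,.0436,.2864]);h=np.array([-.205,.979,0])
print("far",proj(C,p-.02*h+[0,0,-.005]),"near",proj(C,p+.02*h+[0,0,-.026]))
print(im[345:375,318].tolist(),im[240:275,318].tolist())
C9=pickle.load(open("w9.pkl","rb"));im=cv2.imread("pics/w9.png").max(2);p=np.array([.5772,.0854,.268])
print("hub near",proj(C9,p+.023*h+[0,0,-.0056]),"far",proj(C9,p-.023*h+[0,0,-.0056]));print(im[240:285,318].tolist(),im[345:385,318].tolist())
```

```text
far [313.82634957 362.86739876] near [313.99571518 254.50205196]
[85, 85, 85, 85, 84, 84, 84, 85, 85, 84, 84, 84, 83, 84, 95, 126, 157, 171, 174, 175, 173, 173, 173, 172, 163, 147, 136, 149, 175, 196] [65, 67, 68, 73, 76, 77, 78, 78, 79, 79, 79, 76, 72, 68, 62, 58, 58, 58, 57, 56, 58, 57, 57, 57, 57, 58, 57, 60, 61, 60, 61, 62, 63, 64, 64]
hub near [314.0033691 264.7688861] far [314.25031347 369.60421924]
[86, 84, 77, 68, 64, 67, 70, 66, 61, 59, 60, 60, 59, 60, 59, 59, 59, 59, 60, 59, 59, 60, 63, 71, 79, 83, 84, 84, 83, 83, 84, 83, 84, 83, 84, 83, 83, 84, 83, 83, 83, 83, 83, 83, 84] [85, 84, 85, 83, 84, 84, 85, 84, 84, 84, 84, 84, 84, 85, 85, 85, 84, 83, 82, 80, 80, 79, 79, 79, 80, 79, 79, 79, 80, 79, 79, 80, 79, 80, 79, 79, 79, 79, 78, 79]
```

Request:
{"api": "jog_arm", "payload": {
  "targets": [
    {"offset": [0, 0.15, -0.05], "roll": 0},
    {"offset": [0, 0.228, -0.12], "roll": 0},
    {"offset": [0, 0.228, -0.16], "roll": 0},
    {"offset": [0, 0.228, -0.18], "roll": 0},
    {"offset": [0, 0.228, -0.18], "roll": 0}
  ]
}}

```text
time_s: 22.7
ee_pos: [0.5782, 0.0881, 0.2487]
tcp_rot: [[-0.204, 0.979, -0.001], [0.979, 0.204, -0.0], [-0.0, -0.001, -1.0]]
wrist_force: [-0.1, -1.1, -0.4]
grip_width: 0.0369
finger_force: 60.7
```

Request:
{"api": "jog_arm", "payload": {
  "targets": [
    {"offset": [0, 0, -0.02], "roll": 0},
    {"offset": [0, 0, -0.04], "roll": 0},
    {"offset": [0, 0, -0.04], "roll": 0}
  ]
}}

```text
time_s: 22.95
ee_pos: [0.5791, 0.0883, 0.242]
tcp_rot: [[-0.203, 0.979, 0.002], [0.979, 0.203, -0.001], [-0.001, 0.002, -1.0]]
wrist_force: [1.7, -6.2, 2.6]
grip_width: 0.0368
finger_force: 61.1
```

Request:
{"api": "jog_arm", "payload": {
  "targets": [
    {"offset": [0, -0.008, -0.01], "roll": 0},
    {"offset": [0, -0.008, -0.02], "roll": 0}
  ]
}}

```text
time_s: 23.12
ee_pos: [0.5795, 0.0875, 0.2399]
tcp_rot: [[-0.204, 0.979, 0.004], [0.979, 0.204, 0.001], [0.0, 0.005, -1.0]]
wrist_force: [-6.2, 4.3, 20.0]
grip_width: 0.0368
finger_force: 63.0
```

Request:
{"api": "jog_arm", "payload": {
  "targets": [
    {"offset": [0, 0, -0.01], "roll": 0},
    {"offset": [0, 0, -0.02], "roll": 0}
  ]
}}

```text
time_s: 23.28
ee_pos: [0.5795, 0.0885, 0.2363]
tcp_rot: [[-0.205, 0.979, 0.005], [0.979, 0.205, 0.003], [0.002, 0.006, -1.0]]
wrist_force: [-6.1, 12.0, 28.8]
grip_width: 0.0372
finger_force: 65.3
```

Request:
{"api": "jog_arm", "payload": {
  "targets": [
    {"offset": [-0.002, 0.006, -0.005], "roll": 0},
    {"offset": [-0.002, 0.006, -0.015], "roll": 0},
    {"offset": [-0.002, 0.006, -0.02], "roll": 0}
  ]
}}

```text
time_s: 23.53
ee_pos: [0.5794, 0.0896, 0.2318]
tcp_rot: [[-0.205, 0.979, 0.005], [0.979, 0.205, 0.003], [0.002, 0.005, -1.0]]
wrist_force: [-1.5, 9.5, 24.8]
grip_width: 0.037
finger_force: 67.3
```

Request:
{"api": "jog_arm", "payload": {
  "targets": [
    {"offset": [0, 0, -0.01], "roll": 0},
    {"offset": [0, 0, -0.015], "roll": 0}
  ]
}}

```text
time_s: 23.7
ee_pos: [0.5797, 0.0903, 0.2302]
tcp_rot: [[-0.205, 0.979, 0.007], [0.979, 0.205, 0.004], [0.003, 0.008, -1.0]]
wrist_force: [-8.2, 13.3, 45.2]
grip_width: 0.0369
finger_force: 70.9
```

Request:
{"api": "jog_arm", "payload": {
  "targets": [
    {"offset": [0, 0, 0.02], "roll": 0},
    {"offset": [0, 0, 0.02], "roll": 0},
    {"offset": [0, 0, 0.02], "roll": 0},
    {"offset": [0, 0, 0.1], "roll": 0},
    {"offset": [0, 0, 0.25], "roll": 0},
    {"offset": [0, 0, 0.3], "roll": 0},
    {"offset": [0, 0, 0.3], "roll": 0}
  ],
  "fingers": 85
}}

```text
time_s: 24.28
ee_pos: [0.579, 0.0888, 0.2886]
tcp_rot: [[-0.204, 0.979, 0.003], [0.979, 0.204, 0.0], [-0.0, 0.003, -1.0]]
wrist_force: [0.4, 0.1, 0.6]
grip_width: 0.0852
finger_force: 0.0
```

```bash
python3 snap.py w14
python3 - <<'E'
from h import *
a=get_image("scene");b=get_image("side");w=cv2.imread("pics/w14.png")
S,D=cam("scene"),cam("side");p=[.581,.083,.2]
u=proj(S,p).astype(int);v=proj(D,p).astype(int);print(u,v)
t=lambda im,u:tile(im,u[0]-40,u[1]-30,80,60)
cv2.imwrite("pics/m14.png",np.vstack([np.hstack([t(a,u),t(b,v)]),np.hstack([tile(w,240,220,160,120),tile(w,0,0,640,480)])]))
E
```

```text
24.3333 [0.5786 0.0888 0.2869] 101.78 [ 8.7 22.7 18.4 85.6 -0.  86.9] [-0.  -0.5 -0.4]
[350 236] [315 214]
```

View pics/m14.png

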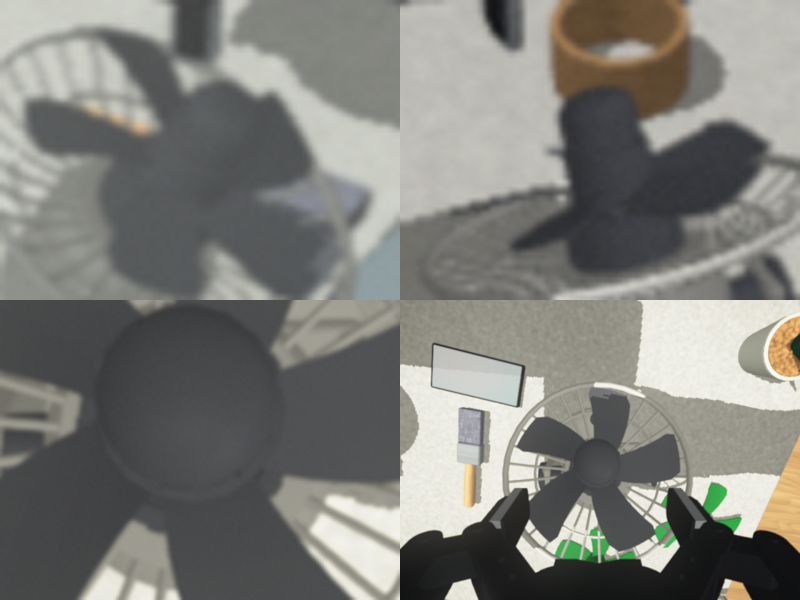

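Request:
{"api": "jog_arm", "payload": {
  "targets": [
    {"offset": [-0.016, 0.11, 0], "roll": 0},
    {"offset": [-0.016, 0.11, 0], "roll": 0},
    {"offset": [-0.016, 0.11, 0], "roll": 0},
    {"offset": [-0.016, 0.11, 0], "roll": 0},
    {"offset": [-0.016, 0.11, 0], "roll": 0},
    {"offset": [-0.016, 0.11, -0.06], "roll": 0},
    {"offset": [-0.016, 0.11, -0.11], "roll": 0},
    {"offset": [-0.016, 0.11, -0.14], "roll": 0},
    {"offset": [-0.016, 0.11, -0.14], "roll": 0}
  ],
  "fingers": 0
}}

```text
time_s: 25.18
ee_pos: [0.5744, 0.1106, 0.257]
tcp_rot: [[-0.204, 0.979, -0.002], [0.979, 0.204, -0.0], [-0.0, -0.002, -1.0]]
wrist_force: [-0.4, 0.1, -1.0]
grip_width: 0.0002
finger_force: 0.0
```

Request:
{"api": "jog_arm", "payload": {
  "targets": [
    {"offset": [0.002, -0.012, -0.022], "roll": 0},
    {"offset": [0.003, -0.018, -0.032], "roll": 0}
  ]
}}

```text
time_s: 25.35
ee_pos: [0.5756, 0.1071, 0.2519]
tcp_rot: [[-0.205, 0.979, 0.0], [0.979, 0.205, -0.0], [-0.0, 0.0, -1.0]]
wrist_force: [-0.2, -1.5, 0.1]
grip_width: 0.0002
finger_force: 0.0
```

Request:
{"api": "jog_arm", "payload": {
  "targets": [
    {"offset": [0.001, -0.007, -0.013], "roll": 0},
    {"offset": [0.002, -0.012, -0.022], "roll": 0}
  ]
}}

```text
time_s: 25.52
ee_pos: [0.576, 0.1048, 0.2475]
tcp_rot: [[-0.204, 0.979, 0.0], [0.979, 0.204, 0.0], [-0.0, 0.0, -1.0]]
wrist_force: [-0.1, 1.1, -0.4]
grip_width: 0.0003
finger_force: 0.0
```

Request:
{"api": "jog_arm", "payload": {
  "targets": [
    {"offset": [0.001, -0.007, -0.013], "roll": 0},
    {"offset": [0.001, -0.009, -0.017], "roll": 0}
  ]
}}

```text
time_s: 25.68
ee_pos: [0.5765, 0.1039, 0.245]
tcp_rot: [[-0.205, 0.979, 0.002], [0.979, 0.205, 0.002], [0.002, 0.002, -1.0]]
wrist_force: [-2.8, 6.2, 16.6]
grip_width: 0.0001
finger_force: 9.0
```

Request:
{"api": "jog_arm", "payload": {
  "targets": [
    {"offset": [0.001, -0.006, -0.01], "roll": 0},
    {"offset": [0.001, -0.006, -0.01], "roll": 0}
  ]
}}

```text
time_s: 25.85
ee_pos: [0.5772, 0.1037, 0.2447]
tcp_rot: [[-0.206, 0.979, 0.005], [0.979, 0.206, 0.004], [0.003, 0.005, -1.0]]
wrist_force: [-4.7, 10.6, 26.2]
grip_width: 0.0001
finger_force: 14.1
```

Request:
{"api": "jog_arm", "payload": {
  "targets": [
    {"offset": [0.001, -0.006, -0.01], "roll": 0},
    {"offset": [0.001, -0.006, -0.01], "roll": 0}
  ]
}}

```text
time_s: 26.02
ee_pos: [0.5779, 0.1035, 0.2443]
tcp_rot: [[-0.206, 0.978, 0.007], [0.978, 0.206, 0.006], [0.005, 0.008, -1.0]]
wrist_force: [-7.7, 17.5, 41.4]
grip_width: 0.0
finger_force: 22.6
```

Request:
{"api": "jog_arm", "payload": {
  "targets": [
    {"offset": [-0.005, 0.03, 0.06], "roll": 0},
    {"offset": [-0.02, 0.1, 0.25], "roll": 0},
    {"offset": [-0.1, 0.15, 0.5], "roll": 0},
    {"offset": [-0.3, 0.2, 0.5], "roll": 0},
    {"offset": [-0.3, 0.2, 0.5], "roll": 0},
    {"offset": [-0.3, 0.2, 0.5], "roll": 0}
  ]
}}

```text
time_s: 26.52
ee_pos: [0.5158, 0.1416, 0.342]
tcp_rot: [[-0.206, 0.979, 0.003], [0.979, 0.206, 0.001], [0.0, 0.003, -1.0]]
wrist_force: [0.7, 0.3, -0.5]
grip_width: 0.0002
finger_force: 0.0
```

```bash
python3 snap.py w15
python3 - <<'E'
from h import *
print(close_job())
E
```

```text
26.5667 [0.5164 0.1411 0.3407] 101.86 [15.3 17.1 18.2 91.  -0.  93.4] [0.5 0.5 0.8]
the job is handed in; nothing more can be done
None
```

The fan is back together (ring, then blade, then spinner) and the job was handed in at 26.6 s of the 72 s allowed; no verdict came back, but the push tests gave contact heights that fit all three parts being home.

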